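# Fit the sprung roller in its work support and clip a batten on it

### The job

Take the loose roller, press its long sprung pin against the back of the work support's open slot, lower it until the short stub stands before the round cup, and let the spring push the stub home. Then lay the long batten along the support on the roller and the wooden rest, with its end under the raised clip and up to the stop post, and let it go. Last, press the clip down onto the batten, let go of everything, and leave the other things on the bench alone.

Things in the scene. Friction and masses are not known exactly. Their poses are not given: they have to be found in the camera images.
- stand: Work support, fixed: plywood base 205 x 200 x 12 mm. Origin at bench height, z up; x points from the roller's seat to the stop post (away from the robot), y from the round cup to the open slot. All 'support frame' numbers below are mm in this frame. Wooden stop post: 40 wide, x = 75 to 97, up to z = 100; the batten's end goes up to its face at x = 75.
- stand_seat (a point): Where the middle of the fitted roller's barrel lies: support frame (-70, 0, 50), axes as the support's. Fitted, the barrel's stub end bears on the cup bracket's face, and the pin lies on the slot's floor, pressed in 4 mm. The barrel must go at least 9 mm from there towards the slot (+y) for the stub to clear the cup bracket, and can go 16 mm.
- stand_slot (a point): Point on the slot's back wall that the fitted pin's tip presses: support frame (-70, 85, 50). The wall's top is at z = 98. In front of the wall two pale metal cheeks (y = 71 to 85) form an upright slot for the pin, open above: 13 wide from its floor (z = 45) to z = 80, flared to about 23 wide at z = 96. Axes as the support's.
- stand_cup (a point): Centre of the mouth of the round blind cup: support frame (-70, -55, 53.5). The cup is 16 across, 16 deep, open towards +y, in a pale metal block 36 wide with a dark back with its face at y = -55 and its top at z = 66.5. Axes as the support's.
- stand_rest (a point): Centre of the top of the wooden rest: support frame (40, 0, 66). The rest is a block x = 5 to 75, 28 wide, its top level with the top of the fitted roller. Axes as the support's.
- clip (a joint): Angle (rad) of the hold-down clip, a steel tongue 24 wide, hinged on the stop post (support frame x = 88, z = 104, hinge along y), reaching 77 mm from there over the rest. 0: level, its pad (7 mm under the hinge) on the batten; grows as it is raised. Starts at 0.6 to 0.9; its stiff hinge holds it anywhere; 1 to 2 N down on its tip lowers it. Range -0.15 to 1.2.
- clip_tip (a point): Top face of the clip's round tip (a 24 mm disc), at the disc's centre, 65 mm from the hinge.
- roller_mid (a point): Middle of the roller's barrel, on its axis: aluminium, 32 mm diameter, 110 long, black ends, about 0.25 kg, lying loose on the bench, can roll. y points along the barrel to the sprung pin: 10 mm diameter, standing 34 mm out, can be pressed in 22 mm. At the -y end a fixed stub, 9 mm diameter, round end, stands 9 mm out.
- pin (a joint): How far the sprung pin is pressed into the roller (m): 0 free, 0.004 when fitted, 0.022 fully in. The spring gives 3 N plus 0.3 N per mm.
- pin_tip (a point): Round tip of the sprung pin, on its axis.
- batten_mid (a point): Centre of the batten, a plain sawn pine block 36 wide, 30 thick, 150 long (mm), about 0.084 kg, lying loose on its broad side. y is its length (either way round), z up. Laid home on the support its length runs along the support's x axis, its centre at support frame (0, 0, 81).
- jar: Bystander: lidded jar 68 mm across, 84 mm high. Origin under its centre.
- tape: Bystander: tape measure 35 x 91 x 64 mm. Origin under its centre.
- pliers_1: Bystander: pliers 166 mm long lying flat. Origin under their centre.
- short_block: Bystander: short flat offcut 65 x 72 x 20 mm. Origin under its centre.

How it is judged:
By the outcome, as a careful person would: the job done as asked, in the order asked, and still so for the second after the job is handed in, with the robot touching nothing.
It also fails if it takes over 70 s, if anything falls off the work surface, if the arm or the gripper's body presses on something with over 40 N, if the wrist force passes 120 N, or if a joint passes its speed limit or range.

### The arm

A 6-joint arm with a two-finger parallel gripper is mounted at the origin on a cart in front of the work surface, level with it; the furniture and walls round the work are solid. World frame = base frame: x ahead of the robot, y to its left, z up, the work surface at z = 0. Lengths are in m, angles in rad, forces in N, time in s.
With the tool pointing down it reaches from about 0.25 to 0.725 m from the base axis. Payload 4 kg.
Tool frame: the origin (TCP) lies at the very end of the fingers, on their centre line; the grasp point (between the pads) lies 19 mm behind it; z points along the fingers, y is the line along which they close (so a half turn about z gives the same grasp; the last joint's range is limited). The gripper opens to 85 mm and grips with 20 to 120 N. Pads are 22 mm wide; open, the fingers measure 114 mm over their backs; the gripper's body (76 mm by 85 mm) begins 54 mm behind the grasp point. The pads swing forward as they close: fully open they stand 13 mm farther back than shut.
Start: joints at [-1.258, 0.241, 0.005, 1.335, 0, 1.571], TCP at [0.154, -0.476, 0.231] pointing down, gripper open.
Joint ranges: [-2.72, 2.72], [-1.05, 1.87], [-1.09, 1.28], [-1.99, 2.15], [-1.42, 1.44], [-3.14, 3.14]. Speed limits (rad/s): [2.79, 2.79, 3.14, 3.14, 3.14, 3.14].

### API

Orientations are given as a rotation vector (axis times angle).
In Python, from cell import * gives the robot as it stands. The module is installed in compiled form; this text tells all that it offers.
- The arm moves only by the tool drive_tool, never from a script. Its argument "motion" is a list of rows, each an object of numbers: "rx", "ry", "rz": the turn, a rotation vector about the tool's x, y, z in rad; "dx", "dy", "dz": the shift along the tool's x, y, z in m; "jaw": the opening, from 0 (shut) to 1 (fully open). In form: [{"rx": .., "ry": .., "rz": .., "dx": .., "dy": .., "dz": .., "jaw": ..}, ...]. A call has 1 to 5 rows; each row shifts and turns the commanded pose from where the row before left it, along the tool's axes as they then stand; what a row does not reach is not made up. A row lasts 1/10 s, in which the tool goes at most 50 mm and 8.59 degrees, less where a joint would pass 70% of its speed; a pose out of reach is approached as far as the arm can. A call with a gripper value outside its range is refused whole. The fingers move at their own pace and stop on an object; the grip force is fixed at half the most. Time passes only in rows, so rows that do not move let the fingers close. It gives the time, the measured TCP pose, the force, the opening and the grip force at its end, in the units of the state.
- observe(): the state, without advancing time (a new reading comes with each control period).
- camera(name): name is "scene" or "top" or "wrist"; returns a dict with "img" (420x560x3 uint8, red, green, blue), "range_z" (420x560 float32, m along the optical axis (not along the pixel's ray), 0 where there is no reading), "mtx" (3x3 intrinsics, pixels), "D" ([k1, k2, p1, p2, k3] as OpenCV has them; the pictures are not rectified), "world_from_camera" (4x4, takes a point from camera to world coordinates); the wrist camera has in their place "hand_eye" (4x4, takes a point from camera to tool coordinates, whose origin is the TCP and whose axes are the flange's). Camera axes: x right, y down, z forward; pixel columns grow to the right and rows downward; lengths in m; the calibration is good to about 2 mm. A picture is of the moment at which its call begins: read the wrist's pose just before it.
- sign_off(): hands the job in; it is judged then, once.
The state is a dict: "time_s": time; "joint_positions": joint angles; "qvel": joint speeds; "effort": joint torques, N m; "ee_pos": TCP position; "tool_rot": TCP orientation; "contact_force": force on the tool from outside, world axes, zero at the start; "torque": the same for the moment, N m; "grip_width": opening from 0.0 (shut) to 1.0 (fully open); "gripper_force": force on a finger pad.
Only numpy, scipy, OpenCV 4.12 (cv2) and the standard library are available. Lean on these libraries where they do the work, as an engineer would, in place of code of your own. Each camera call takes 0.05 s, during which the arm holds its last target. There are 200 camera calls.

## Working session

There is one attempt and no reset: what is moved stays moved. The work goes in short steps, Python scripts to look and compute and a tool call to move; the robot and the scene stay as the last step left them, time stands still between calls to the robot, and variables do not carry over. Pictures are saved under pics/ and viewed, at most 13 in all, crops included, and the job is handed in when it is done.

Besides the shell and the picture viewer there is one more tool, called after "Request:" as name(argument=value, ...), one argument or row to a line, values as JSON. drive_tool: Moves the arm, as the interface text tells. Its arguments: {"type":"object","properties":{"motion":{"type":"array"}},"required":["motion"]}

```bash
mkdir -p pics
cat > h.py <<'E'
from cell import *
import numpy as np, cv2
from scipy.spatial.transform import Rotation as R
def snap(n,f):
    s=observe(); c=camera(n)
    if 'hand_eye' in c:
        T=np.eye(4);T[:3,:3]=R.from_rotvec(s['tool_rot']).as_matrix();T[:3,3]=s['ee_pos']
        c['world_from_camera']=T@c['hand_eye']
    np.savez('pics/'+f,**{k:np.array(v) for k,v in c.items()})
    cv2.imwrite('pics/'+f+'.png',c['img'][:,:,::-1]); return c
def cloud(f):
    c=np.load('pics/'+f+'.npz'); z=c['range_z']; h,w=z.shape
    u,v=np.meshgrid(np.arange(w),np.arange(h))
    p=cv2.undistortPoints(np.stack([u,v],-1).reshape(-1,1,2).astype(np.float64),c['mtx'],c['D']).reshape(h,w,2)
    P=np.dstack([p*z[...,None],z]); M=c['world_from_camera']
    W=P@M[:3,:3].T+M[:3,3]; W[z==0]=np.nan; return W
def pix(f,pts,M=None):
    c=np.load('pics/'+f+'.npz'); M=np.linalg.inv(c['world_from_camera'])
    return cv2.projectPoints(np.array(pts,float).reshape(-1,1,3),cv2.Rodrigues(M[:3,:3])[0],M[:3,3],c['mtx'],c['D'])[0].reshape(-1,2)
E
python3 - <<'E'
from h import *
print(observe())
a=snap('top','t0');b=snap('scene','s0')
for n in('t0','s0'):
    print(np.load('pics/%s.npz'%n)['world_from_camera'].round(3))
cv2.imwrite('pics/a.png',np.vstack([a['img'],b['img']])[:,:,::-1][::1,::1][:, :])
E
```

```text
{'time_s': 0.0, 'joint_positions': array([-1.25802982e+00,  2.41410775e-01,  3.72229226e-03,  1.33520608e+00,
        2.71999507e-06,  1.57082965e+00]), 'qvel': array([-0.00077961, -0.00087325,  0.00038944, -0.00129713,  0.00133497,
        0.00025871]), 'effort': array([ 1.49212665e-04, -3.72317934e+01,  2.52406955e+01,  1.69769931e-02,
       -2.83545211e-05,  4.06949141e-06]), 'ee_pos': array([ 0.1536512 , -0.47513775,  0.23041333]), 'tool_rot': array([-3.10121628e+00, -4.88917886e-01,  5.08822661e-04]), 'contact_force': array([ 1.24653407, -0.46416443,  0.31434486]), 'torque': array([-0.00130461,  0.00117301,  0.01079025]), 'gripper_force': 0.0, 'grip_width': 1.004799788194708}
[[ 0.015 -0.998  0.067  0.461]
 [-1.    -0.013  0.024 -0.102]
 [-0.023 -0.067 -0.997  1.233]
 [ 0.     0.     0.     1.   ]]
[[ 0.809 -0.365  0.461 -0.205]
 [-0.587 -0.468  0.66  -1.143]
 [-0.025 -0.805 -0.593  1.011]
 [ 0.     0.     0.     1.   ]]
```

View pics/t0.png

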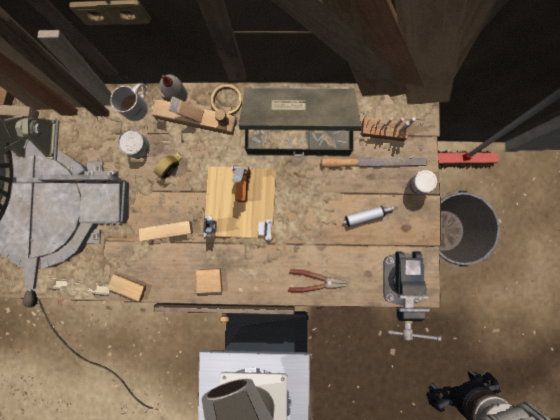

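View pics/s0.png

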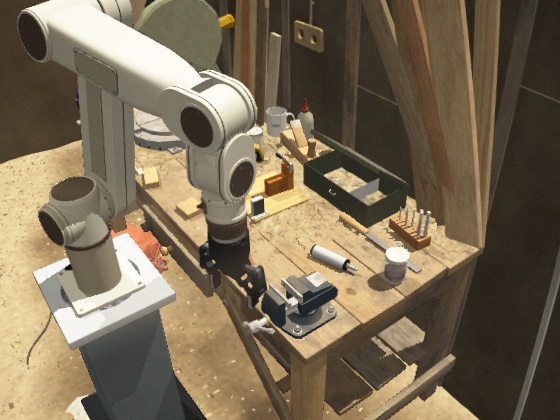

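The top picture shows the roller at (369,214) with its pin to the right, the support at (240,203) with its slot bracket at (209,227) and cup at (265,230), and the batten at (164,231). Next I'll enlarge and measure these.

Run:
```python
from h import *
im=cv2.imread('pics/t0.png')
a=cv2.resize(im[150:255,130:285],None,fx=5,fy=5,interpolation=cv2.INTER_CUBIC)
cv2.imwrite('pics/c1.png',a)
b=cv2.resize(im[185:235,330:410],None,fx=8,fy=8,interpolation=cv2.INTER_CUBIC)
cv2.imwrite('pics/c2.png',b)
W=cloud('t0')
for n,(u,v) in dict(batten=(164,231),roller=(365,215),base=(225,180),bench=(300,230),cup=(264,230),slot=(209,228)).items(): print(n,W[v,u].round(4))
def box(m,n):
    P=W[m][:,:2]; P=P[~np.isnan(P).any(1)]
    print(n,len(P),cv2.minAreaRect((P*1000).astype(np.float32)),W[m].mean(0).round(4))
H=W[...,2]; U,V=np.meshgrid(np.arange(560),np.arange(420))
box((H>.02)&(H<.045)&(U>130)&(U<196)&(V>215)&(V<250),'batten')
box((H>.015)&(H<.045)&(U>335)&(U<400)&(V>195)&(V<235),'roller')
box((H>.006)&(H<.4)&(U>198)&(U<282)&(V>158)&(V<245),'stand')
```

```text
batten [0.4968 0.2627 0.0299]
roller [ 0.5503 -0.3099  0.0292]
base [0.6484 0.0932 0.0118]
bench [ 0.5063 -0.1268  0.0023]
cup [ 0.5025 -0.0266  0.0665]
slot [0.5051 0.1217 0.0865]
batten 668 ((498.855224609375, 262.0842590332031), (36.4616584777832, 151.01937866210938), 9.864144325256348) [0.4986 0.2611 0.0305]
roller 443 ((553.9069213867188, -322.64910888671875), (31.746517181396484, 148.89651489257812), 17.633333206176758) [ 0.5498 -0.3135  0.027 ]
stand 5246 ((587.94921875, 50.058738708496094), (249.4885711669922, 241.565673828125), 0.8677847981452942) [0.5875 0.0441 0.0227]
```

View pics/c1.png

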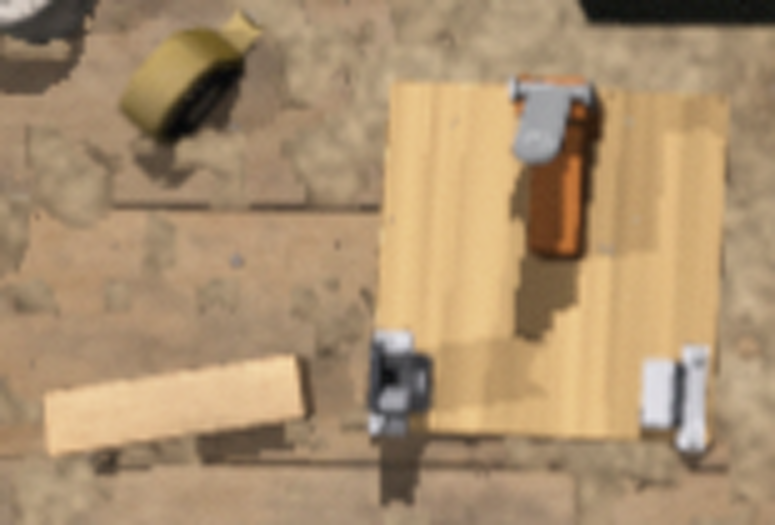

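View pics/c2.png

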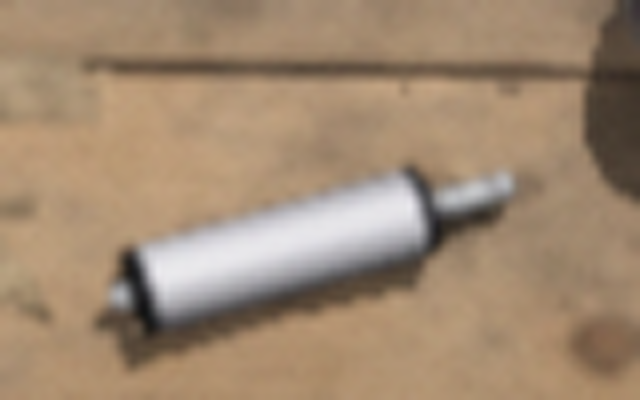

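The crops show the batten, the support with the slot bracket on its left (+y) side, the cup on its right and the clip raised over the rest. They also show the roller's pin at the -y end, so the roller needs about a half turn.

Run:
```python
from h import *
W=cloud('t0'); H=W[...,2]; U,V=np.meshgrid(np.arange(560),np.arange(420))
reg=(U>196)&(U<284)&(V>158)&(V<250)
im=np.load('pics/t0.npz')['img']
for n,lo,hi in (('base',.009,.016),('cup/rest',.062,.072),('80-93',.074,.092),('96-103',.093,.103)):
    m=reg&(H>lo)&(H<hi)
    k,l,st,c=cv2.connectedComponentsWithStats(m.astype(np.uint8))
    for i in range(1,k):
        if st[i,4]>8:
            P=W[l==i]; print(n,st[i],c[i].round(1),np.median(P,0).round(4),P.min(0).round(4),P.max(0).round(4),[np.round(x,1) for x in cv2.minAreaRect((P[:,:2]*1000).astype(np.float32))])
# fit base edges: rows -> world of leftmost/rightmost base px
m=reg&(H>.009)&(H<.016)
L=np.array([W[v][m[v]][0] for v in range(176,222)]);Rr=np.array([W[v][m[v]][-1] for v in range(176,222)])
Tt=np.array([W[:,u][m[:,u]][0] for u in range(212,234)]);Bb=np.array([W[:,u][m[:,u]][-1] for u in range(220,258)])
for n,P,a in(('L',L,0),('R',Rr,0),('T',Tt,1),('B',Bb,1)):
    q=np.polyfit(P[:,a],P[:,1-a],1); print(n,np.degrees(np.arctan(q[0])).round(2),P.mean(0).round(4),P.std(0).round(4))
s=observe();c=np.array(camera('wrist')['hand_eye']);print(c.round(3))
```

```text
base [ 204  166   72   74 3402] [240.  202.5] [0.5806 0.0504 0.0125] [ 0.4789 -0.0526  0.009 ] [0.6906 0.1528 0.016 ] [array([586.8,  50.2]), array([203.4, 209.9]), np.float64(88.1)]
cup/rest [236 176  11  25 196] [241.1 189.3] [0.615  0.0387 0.066 ] [0.5842 0.0257 0.062 ] [0.6524 0.054  0.0715] [array([618.3,  39.9]), array([28.4, 68.2]), np.float64(89.8)]
cup/rest [259 221   7  14  88] [261.9 227.8] [ 0.508  -0.0208  0.0666] [ 0.4913 -0.0297  0.0625] [ 0.5271 -0.0123  0.0709] [array([509.3, -21. ]), array([35.9, 16.9]), np.float64(1.8)]
80-93 [243 168   7   8  14] [247.2 172.6] [0.6561 0.019  0.0825] [0.6525 0.0161 0.0743] [0.671  0.0336 0.0912] [array([658.9,  21.6]), array([ 9.3, 24.8]), np.float64(46.0)]
80-93 [206 219   7  13  42] [208.9 224.7] [0.5133 0.1225 0.0849] [0.4974 0.1148 0.0743] [0.5299 0.1299 0.0914] [array([513.7, 122.4]), array([14.9, 32.6]), np.float64(89.5)]
96-103 [244 170   5   4  14] [245.7 171.8] [0.6579 0.0229 0.0994] [0.6541 0.0174 0.0955] [0.6633 0.0286 0.1019] [array([658.8,  23. ]), array([ 9.1, 11.3]), np.float64(1.9)]
96-103 [203 217   9  15  58] [206.1 224.2] [0.5165 0.13   0.0972] [0.4962 0.1151 0.0934] [0.5342 0.1356 0.1027] [array([514.9, 125.2]), array([19.4, 38.1]), np.float64(87.7)]
L 4.58 [0.5937 0.1451 0.0121] [0.0388 0.0087 0.0019]
R -1.91 [ 0.5961 -0.0535  0.0117] [0.0386 0.0087 0.002 ]
T -5.58 [0.6914 0.1017 0.0112] [0.0074 0.0186 0.0017]
B 3.73 [0.4841 0.0501 0.0121] [0.0069 0.0317 0.0019]
[[-0.002 -0.966 -0.259  0.066]
 [ 1.    -0.002  0.     0.   ]
 [-0.    -0.259  0.966 -0.142]
 [ 0.     0.     0.     1.   ]]
```

Request:
drive_tool(
  motion=[
    {"dx": 0.0475, "dy": -0.004, "jaw": 1},
    {"dx": 0.0475, "dy": -0.004, "jaw": 1},
    {"dx": 0.0475, "dy": -0.004, "jaw": 1},
    {"dx": 0.0475, "dy": -0.004, "jaw": 1},
    {"dx": 0.0475, "dy": -0.004, "jaw": 1},
  ],
)

```text
schema error: expected keys rx, ry, rz, dx, dy, dz, jaw
```

Request:
drive_tool(
  motion=[
    {"dx": 0.0475, "dy": -0.004, "jaw": 1},
    {"dx": 0.0475, "dy": -0.004, "jaw": 1},
    {"dx": 0.0475, "dy": -0.004, "jaw": 1},
    {"dx": 0.0475, "dy": -0.004, "jaw": 1},
    {"rz": -0.14, "jaw": 1},
  ],
)

```text
schema error: expected keys rx, ry, rz, dx, dy, dz, jaw
```

```bash
cat >> h.py <<'E'
def st():
    s=observe(); M=R.from_rotvec(s['tool_rot']).as_matrix()
    yaw=np.degrees(np.arctan2(M[1,0],M[0,0]))
    print('t %.2f pos'%s['time_s'],s['ee_pos'].round(4),'yaw %.2f tilt %.2f'%(yaw,np.degrees(np.arccos(-M[2,2]))),'q',s['joint_positions'].round(2),'F',s['contact_force'].round(1),'w %.3f g %.1f'%(s['grip_width'],s['gripper_force'])); return s,M
def go(x,y,z,yaw):
    s,M=st(); r=R.from_euler('z',yaw,degrees=True)*R.from_euler('x',180,degrees=True)
    print('shift now-axes',(M.T@(np.array([x,y,z])-s['ee_pos'])).round(4),'shift after-turn axes',(r.as_matrix().T@(np.array([x,y,z])-s['ee_pos'])).round(4),'turn',(R.from_matrix(M).inv()*r).as_rotvec().round(4))
E
python3 -c "
from h import *
st()"
```

```text
t 0.15 pos [ 0.1537 -0.4753  0.2306] yaw 17.92 tilt 0.09 q [-1.26  0.24  0.    1.34  0.    1.57] F [ 0.1  0.4 -0. ] w 0.994 g 0.0
```

All keys required in each row.

Request:
drive_tool(
  motion=[
    {"rx": 0, "ry": 0, "rz": 0, "dx": 0.0475, "dy": -0.004, "dz": 0, "jaw": 1},
    {"rx": 0, "ry": 0, "rz": 0, "dx": 0.0475, "dy": -0.004, "dz": 0, "jaw": 1},
    {"rx": 0, "ry": 0, "rz": 0, "dx": 0.0475, "dy": -0.004, "dz": 0, "jaw": 1},
    {"rx": 0, "ry": 0, "rz": 0, "dx": 0.0475, "dy": -0.004, "dz": 0, "jaw": 1},
    {"rx": 0, "ry": 0, "rz": 0, "dx": 0.0475, "dy": -0.004, "dz": 0, "jaw": 1},
  ],
)

```text
time_s: 0.65
ee_pos: [0.3751, -0.3826, 0.2311]
tool_rot: [-3.103, -0.489, 0.001]
contact_force: [0.3, -0.6, -0.8]
grip_width: 0.997
gripper_force: 0.0
```

Request:
drive_tool(
  motion=[
    {"rx": 0, "ry": 0, "rz": 0, "dx": 0.0475, "dy": -0.004, "dz": 0, "jaw": 1},
    {"rx": 0, "ry": 0, "rz": 0, "dx": 0.0475, "dy": -0.004, "dz": 0, "jaw": 1},
    {"rx": 0, "ry": 0, "rz": 0, "dx": 0.0475, "dy": -0.004, "dz": 0, "jaw": 1},
    {"rx": 0, "ry": 0, "rz": 0, "dx": 0.0475, "dy": -0.004, "dz": 0, "jaw": 1},
    {"rx": 0, "ry": 0, "rz": -0.14, "dx": 0, "dy": 0, "dz": 0, "jaw": 1},
  ],
)

```text
time_s: 1.15
ee_pos: [0.5543, -0.3063, 0.229]
tool_rot: [-3.056, -0.72, -0.001]
contact_force: [-0.9, -0.7, -1.0]
grip_width: 0.999
gripper_force: 0.0
```

```bash
python3 -c "
from h import *
go(.55,-.311,.2,107.6)"
```

```text
t 1.15 pos [ 0.5543 -0.3063  0.229 ] yaw 26.51 tilt 0.12 q [-0.51  0.52  0.41  1.46  0.    2.17] F [-0.9 -0.7 -1. ] w 0.999 g 0.0
shift now-axes [-0.006   0.0023  0.029 ] shift after-turn axes [-0.0031 -0.0055  0.029 ] turn [-9.0000e-04 -2.0000e-03 -1.4152e+00]
```

Request:
drive_tool(
  motion=[
    {"rx": 0, "ry": 0, "rz": -0.1415, "dx": 0, "dy": 0, "dz": 0, "jaw": 1},
    {"rx": 0, "ry": 0, "rz": -0.1415, "dx": 0, "dy": 0, "dz": 0, "jaw": 1},
    {"rx": 0, "ry": 0, "rz": -0.1415, "dx": 0, "dy": 0, "dz": 0, "jaw": 1},
    {"rx": 0, "ry": 0, "rz": -0.1415, "dx": 0, "dy": 0, "dz": 0, "jaw": 1},
    {"rx": 0, "ry": 0, "rz": -0.1415, "dx": 0, "dy": 0, "dz": 0, "jaw": 1},
  ],
)

```text
time_s: 1.65
ee_pos: [0.5494, -0.3098, 0.2307]
tool_rot: [-2.622, -1.729, 0.001]
contact_force: [-0.2, -0.2, -0.1]
grip_width: 1.003
gripper_force: 0.0
```

Request:
drive_tool(
  motion=[
    {"rx": 0, "ry": 0, "rz": -0.1415, "dx": 0, "dy": 0, "dz": 0, "jaw": 1},
    {"rx": 0, "ry": 0, "rz": -0.1415, "dx": 0, "dy": 0, "dz": 0, "jaw": 1},
    {"rx": 0, "ry": 0, "rz": -0.1415, "dx": 0, "dy": 0, "dz": 0, "jaw": 1},
    {"rx": 0, "ry": 0, "rz": -0.1415, "dx": 0, "dy": 0, "dz": 0, "jaw": 1},
    {"rx": 0, "ry": 0, "rz": -0.1415, "dx": -0.003, "dy": -0.005, "dz": 0.029, "jaw": 1},
  ],
)

```text
time_s: 2.15
ee_pos: [0.5477, -0.3146, 0.2059]
tool_rot: [1.855, 2.525, 0.002]
contact_force: [0.9, -0.2, 0.6]
grip_width: 1.002
gripper_force: 0.0
```

Run:
```python
from h import *
snap('wrist','w1'); W=cloud('w1'); H=W[...,2]
P=W[(H>.012)&(H<.05)&(abs(W[...,0]-.553)<.09)&(abs(W[...,1]+.32)<.1)]
print(np.nanmin(H),len(P),cv2.minAreaRect((P[:,:2]*1000).astype(np.float32)),P[:,2].max())
# barrel only: above .024
B=P[P[:,2]>.0235]; print(len(B),cv2.minAreaRect((B[:,:2]*1000).astype(np.float32)))
go(.5501,-.3107,.003,107.6)
```

```text
-0.7341041270169033 4397 ((552.7369384765625, -324.2508239746094), (31.761335372924805, 151.6436767578125), 16.581493377685547) 0.0336114072145976
3399 ((549.344970703125, -312.8785705566406), (27.38249397277832, 111.1325454711914), 16.732345581054688)
t 2.20 pos [ 0.5431 -0.3134  0.1976] yaw 107.54 tilt 0.31 q [-0.52  0.52  0.32  1.38 -0.    0.74] F [-2.9 -0.  -4.5] w 1.004 g 0.0
shift now-axes [-0.0003  0.0082  0.1946] shift after-turn axes [0.0004 0.0074 0.1946] turn [-0.0041 -0.0036 -0.0011]
```

View pics/w1.png

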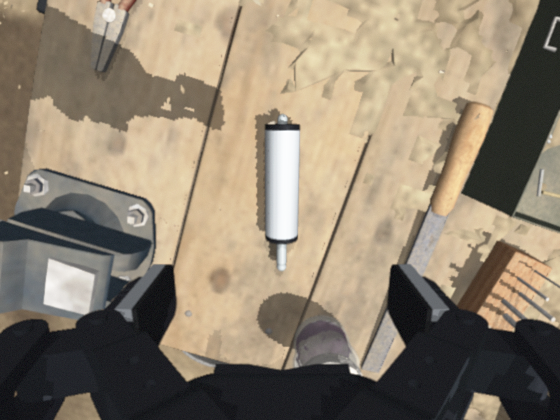

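The wrist view shows the roller at (283,183), in line with the tool, with its pin towards the bottom of the picture. I'll go down and settle.

Request:
drive_tool(
  motion=[
    {"rx": 0, "ry": 0, "rz": 0, "dx": 0, "dy": 0, "dz": 0.045, "jaw": 1},
    {"rx": 0, "ry": 0, "rz": 0, "dx": 0, "dy": 0, "dz": 0.045, "jaw": 1},
    {"rx": 0, "ry": 0, "rz": 0, "dx": 0, "dy": 0, "dz": 0.03, "jaw": 1},
    {"rx": 0, "ry": 0, "rz": 0, "dx": 0, "dy": 0, "dz": 0, "jaw": 1},
    {"rx": 0, "ry": 0, "rz": 0, "dx": 0, "dy": 0, "dz": 0, "jaw": 1},
  ],
)

```text
time_s: 2.7
ee_pos: [0.5449, -0.3135, 0.0823]
tool_rot: [-1.869, -2.523, 0.0]
contact_force: [-0.1, 0.2, 1.1]
grip_width: 0.996
gripper_force: 0.0
```

Run:
```python
from h import *
go(.5495,-.312,.003,107.1)
snap('wrist','w2'); W=cloud('w2'); H=W[...,2]
P=W[(H>.012)&(H<.04)&(abs(W[...,0]-.553)<.05)&(abs(W[...,1]+.32)<.1)]
print(len(P),cv2.minAreaRect((P[:,:2]*1000).astype(np.float32)),P[:,2].max())
B=P[P[:,2]>.0235]; print(len(B),cv2.minAreaRect((B[:,:2]*1000).astype(np.float32)))
```

```text
t 2.70 pos [ 0.5449 -0.3135  0.0823] yaw 106.94 tilt 0.09 q [-0.52  0.59  0.14  1.12  0.    0.75] F [-0.1  0.2  1.1] w 0.996 g 0.0
shift now-axes [-0.      0.005   0.0793] shift after-turn axes [0.0001 0.0049 0.0793] turn [-0.0011 -0.0012 -0.0027]
10183 ((552.6928100585938, -324.5178527832031), (32.240882873535156, 153.01820373535156), 16.920194625854492) 0.03236432163976133
8032 ((548.8805541992188, -312.7224426269531), (27.63047981262207, 110.59874725341797), 16.798065185546875)
```

Request:
drive_tool(
  motion=[
    {"rx": 0, "ry": 0, "rz": 0, "dx": 0, "dy": 0.0042, "dz": 0.03, "jaw": 1},
    {"rx": 0, "ry": 0, "rz": 0, "dx": 0, "dy": 0, "dz": 0.03, "jaw": 1},
    {"rx": 0, "ry": 0, "rz": 0, "dx": 0, "dy": 0, "dz": 0.019, "jaw": 1},
    {"rx": 0, "ry": 0, "rz": 0, "dx": 0, "dy": 0, "dz": 0, "jaw": 1},
    {"rx": 0, "ry": 0, "rz": 0, "dx": 0, "dy": 0, "dz": 0, "jaw": 0},
  ],
)

```text
time_s: 3.25
ee_pos: [0.5507, -0.3133, 0.0056]
tool_rot: [1.867, 2.523, 0.001]
contact_force: [0.2, -0.7, 0.8]
grip_width: 0.859
gripper_force: 0.0
```

Request:
drive_tool(
  motion=[
    {"rx": 0, "ry": 0, "rz": 0, "dx": 0, "dy": 0, "dz": 0, "jaw": 0},
    {"rx": 0, "ry": 0, "rz": 0, "dx": 0, "dy": 0, "dz": 0, "jaw": 0},
    {"rx": 0, "ry": 0, "rz": 0, "dx": 0, "dy": 0, "dz": 0, "jaw": 0},
    {"rx": 0, "ry": 0, "rz": 0, "dx": 0, "dy": 0, "dz": 0, "jaw": 0},
    {"rx": 0, "ry": 0, "rz": 0, "dx": 0, "dy": 0, "dz": 0, "jaw": 0},
  ],
)

```text
time_s: 3.75
ee_pos: [0.5499, -0.3132, 0.0052]
tool_rot: [1.867, 2.523, -0.0]
contact_force: [-2.4, 0.1, 5.9]
grip_width: 0.337
gripper_force: 59.3
```

Run:
```python
from h import *
go(.515,.04,.22,268)
```

```text
t 3.75 pos [ 0.5499 -0.3132  0.0052] yaw 107.00 tilt 0.16 q [-0.52  0.67  0.06  0.96 -0.    0.76] F [-2.4  0.1  5.9] w 0.337 g 59.3
shift now-axes [ 0.3475  0.0702 -0.2155] shift after-turn axes [-0.3517  0.0472 -0.2148] turn [-0.0029  0.0029 -2.8099]
```

Request:
drive_tool(
  motion=[
    {"rx": 0, "ry": 0, "rz": 0, "dx": 0, "dy": 0, "dz": -0.045, "jaw": 0},
    {"rx": 0, "ry": 0, "rz": -0.1405, "dx": 0, "dy": 0, "dz": -0.05, "jaw": 0},
    {"rx": 0, "ry": 0, "rz": -0.1405, "dx": 0, "dy": 0, "dz": -0.05, "jaw": 0},
    {"rx": 0, "ry": 0, "rz": -0.1405, "dx": 0, "dy": 0, "dz": -0.05, "jaw": 0},
    {"rx": 0, "ry": 0, "rz": -0.1405, "dx": 0, "dy": 0, "dz": -0.05, "jaw": 0},
  ],
)

```text
time_s: 4.25
ee_pos: [0.5483, -0.312, 0.2498]
tool_rot: [-1.086, -2.947, -0.001]
contact_force: [0.4, -0.7, -3.1]
grip_width: 0.338
gripper_force: 60.5
```

Request:
drive_tool(
  motion=[
    {"rx": 0, "ry": 0, "rz": -0.1405, "dx": 0, "dy": 0, "dz": 0, "jaw": 0},
    {"rx": 0, "ry": 0, "rz": -0.1405, "dx": 0, "dy": 0, "dz": 0, "jaw": 0},
    {"rx": 0, "ry": 0, "rz": -0.1405, "dx": 0, "dy": 0, "dz": 0, "jaw": 0},
    {"rx": 0, "ry": 0, "rz": -0.1405, "dx": 0, "dy": 0, "dz": 0, "jaw": 0},
    {"rx": 0, "ry": 0, "rz": -0.1405, "dx": 0, "dy": 0, "dz": 0, "jaw": 0},
  ],
)

```text
time_s: 4.75
ee_pos: [0.5486, -0.3121, 0.2475]
tool_rot: [-0.006, -3.14, -0.002]
contact_force: [0.4, -0.7, -3.4]
grip_width: 0.34
gripper_force: 60.6
```

Request:
drive_tool(
  motion=[
    {"rx": 0, "ry": 0, "rz": -0.1405, "dx": 0, "dy": 0, "dz": 0, "jaw": 0},
    {"rx": 0, "ry": 0, "rz": -0.1405, "dx": 0, "dy": 0, "dz": 0, "jaw": 0},
    {"rx": 0, "ry": 0, "rz": -0.1405, "dx": 0, "dy": 0, "dz": 0, "jaw": 0},
    {"rx": 0, "ry": 0, "rz": -0.1405, "dx": 0, "dy": 0, "dz": 0, "jaw": 0},
    {"rx": 0, "ry": 0, "rz": -0.1405, "dx": 0, "dy": 0, "dz": 0, "jaw": 0},
  ],
)

```text
time_s: 5.25
ee_pos: [0.5486, -0.3121, 0.2474]
tool_rot: [1.075, -2.951, -0.003]
contact_force: [0.3, 0.8, -2.6]
grip_width: 0.336
gripper_force: 60.6
```

Request:
drive_tool(
  motion=[
    {"rx": 0, "ry": 0, "rz": -0.1405, "dx": 0, "dy": 0, "dz": 0, "jaw": 0},
    {"rx": 0, "ry": 0, "rz": -0.1405, "dx": 0, "dy": 0, "dz": 0, "jaw": 0},
    {"rx": 0, "ry": 0, "rz": -0.1405, "dx": 0, "dy": 0, "dz": 0, "jaw": 0},
    {"rx": 0, "ry": 0, "rz": -0.1405, "dx": 0, "dy": 0, "dz": 0, "jaw": 0},
    {"rx": 0, "ry": 0, "rz": -0.1405, "dx": 0, "dy": 0, "dz": 0, "jaw": 0},
  ],
)

```text
time_s: 5.75
ee_pos: [0.5486, -0.3121, 0.2474]
tool_rot: [2.025, -2.401, -0.003]
contact_force: [-0.3, 0.2, -3.7]
grip_width: 0.34
gripper_force: 60.6
```

Run:
```python
from h import *
go(.57,.14,.25,268)
```

```text
t 5.75 pos [ 0.5486 -0.3121  0.2474] yaw -99.70 tilt 0.12 q [-0.52  0.51  0.44  1.5   0.   -1.92] F [-0.3  0.2 -3.7] w 0.340 g 60.6
shift now-axes [-0.4492  0.0551 -0.0021] shift after-turn axes [-0.4526 -0.0056 -0.0026] turn [ 0.0018  0.0009 -0.1344]
```

Request:
drive_tool(
  motion=[
    {"rx": 0, "ry": 0, "rz": -0.134, "dx": 0, "dy": 0, "dz": 0, "jaw": 0},
    {"rx": 0, "ry": 0, "rz": 0, "dx": -0.045, "dy": 0, "dz": 0, "jaw": 0},
    {"rx": 0, "ry": 0, "rz": 0, "dx": -0.045, "dy": 0, "dz": 0, "jaw": 0},
    {"rx": 0, "ry": 0, "rz": 0, "dx": -0.045, "dy": 0, "dz": 0, "jaw": 0},
    {"rx": 0, "ry": 0, "rz": 0, "dx": -0.045, "dy": 0, "dz": 0, "jaw": 0},
  ],
)

```text
time_s: 6.25
ee_pos: [0.5557, -0.1309, 0.2476]
tool_rot: [2.174, -2.267, -0.002]
contact_force: [1.0, 0.5, -2.7]
grip_width: 0.336
gripper_force: 60.5
```

Request:
drive_tool(
  motion=[
    {"rx": 0, "ry": 0, "rz": 0, "dx": -0.045, "dy": 0, "dz": 0, "jaw": 0},
    {"rx": 0, "ry": 0, "rz": 0, "dx": -0.045, "dy": 0, "dz": 0, "jaw": 0},
    {"rx": 0, "ry": 0, "rz": 0, "dx": -0.045, "dy": 0, "dz": 0, "jaw": 0},
    {"rx": 0, "ry": 0, "rz": 0, "dx": -0.045, "dy": 0, "dz": 0, "jaw": 0},
    {"rx": 0, "ry": 0, "rz": 0, "dx": -0.045, "dy": 0, "dz": 0, "jaw": 0},
  ],
)

```text
time_s: 6.75
ee_pos: [0.565, 0.094, 0.2478]
tool_rot: [2.175, -2.266, -0.001]
contact_force: [0.6, -0.4, -2.9]
grip_width: 0.335
gripper_force: 60.5
```

Request:
drive_tool(
  motion=[
    {"rx": 0, "ry": 0, "rz": 0, "dx": -0.045, "dy": 0, "dz": 0, "jaw": 0},
    {"rx": 0, "ry": 0, "rz": 0, "dx": 0, "dy": 0, "dz": 0, "jaw": 0},
    {"rx": 0, "ry": 0, "rz": 0, "dx": 0, "dy": 0, "dz": 0, "jaw": 0},
    {"rx": 0, "ry": 0, "rz": 0, "dx": 0, "dy": 0, "dz": 0, "jaw": 0},
  ],
)

```text
time_s: 7.15
ee_pos: [0.5672, 0.1364, 0.2478]
tool_rot: [2.174, -2.266, -0.001]
contact_force: [0.5, 0.1, -3.2]
grip_width: 0.34
gripper_force: 60.6
```

Run:
```python
from h import *
st();snap('wrist','w3')
im=cv2.imread('pics/w3.png')
W=cloud('w3');H=W[...,2]
for n,lo,hi in (('z66',.063,.070),('z80-100',.075,.104)):
    m=(H>lo)&(H<hi)&(W[...,0]<.75)&(W[...,1]<.2)
    k,l,s,c=cv2.connectedComponentsWithStats(m.astype(np.uint8))
    for i in range(1,k):
        if s[i,4]>60:
            P=W[l==i]; print(n,s[i],P.mean(0).round(4),[np.round(x,1) for x in cv2.minAreaRect((P[:,:2]*1000).astype(np.float32))])
```

```text
t 7.15 pos [0.5672 0.1364 0.2478] yaw -92.39 tilt 0.08 q [ 0.24  0.41  0.28  1.45 -0.   -1.29] F [ 0.5  0.1 -3.2] w 0.340 g 60.6
z66 [ 72   0  27  81 319] [ 0.7268 -0.001   0.0665] [array([ 7.27e+02, -1.00e-01]), array([69.7, 22.5]), np.float64(70.8)]
z66 [324   0  43  15 613] [ 0.5081 -0.0169  0.0656] [array([508.1, -16.9]), array([11.7, 35.6]), np.float64(89.1)]
z66 [ 176   65   81   41 2392] [0.6172 0.0399 0.0652] [array([621.3,  39.8]), array([72. , 31.6]), np.float64(2.1)]
z80-100 [ 58   0  34  80 715] [0.7275 0.0025 0.0819] [array([727.6,   2.1]), array([66.4, 22.7]), np.float64(69.3)]
z80-100 [148  49  15  11  80] [0.6612 0.0192 0.0997] [array([660.9,  18.8]), array([9.9, 5.4]), np.float64(23.5)]
z80-100 [136  54   7  50 157] [0.6755 0.0368 0.0991] [array([674.8,  36.5]), array([37.2,  5.4]), np.float64(87.5)]
z80-100 [152  91  23  18 322] [0.6596 0.0532 0.093 ] [array([664.,  54.]), array([20.9, 10.5]), np.float64(17.2)]
z80-100 [324 164  47  28 973] [0.5126 0.1249 0.0918] [array([512.4, 124.3]), array([20.5, 39.4]), np.float64(87.7)]
```

View pics/w3.png

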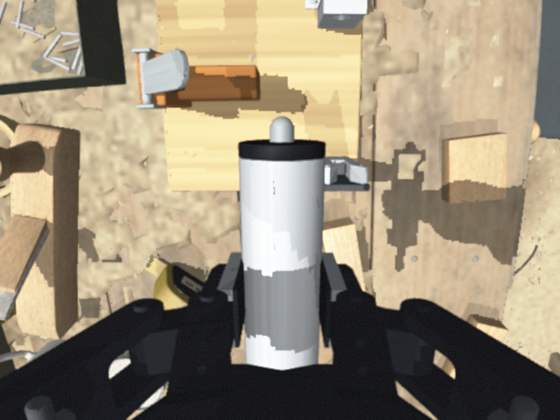

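The wrist view shows the roller held straight with its stub at (282,128), the slot bracket at (343,175), the cup at (340,10) and the rest at (215,85). I'll check how the roller sits in the hand.

Run:
```python
from h import *
c=np.load('pics/w3.npz'); W=cloud('w3'); M=c['world_from_camera']@np.linalg.inv(c['hand_eye'])
T=(W-M[:3,3])@M[:3,:3]
U,V=np.meshgrid(np.arange(560),np.arange(420))
reg=(U>230)&(U<335)&(V>110)&(V<260)&(T[...,2]<.06)
P=T[reg]
print('x range',np.percentile(P[:,0],[1,99.8]).round(4))
for lo,hi in((.015,.03),(.03,.045),(.045,.053),(.057,.063)):
    Q=P[(P[:,0]>lo)&(P[:,0]<hi)]
    print(lo,len(Q),'y',np.percentile(Q[:,1],[0.5,50,99.5]).round(4),'top z',np.percentile(Q[:,2],3).round(4))
go(.5102,.0434-.006,.09+.004,-91.94)
```

```text
x range [0.0114 0.0647]
0.015 3066 y [-0.0167 -0.0011  0.0148] top z -0.0259
0.03 3588 y [-0.0166 -0.0009  0.0148] top z -0.0259
0.045 2033 y [-0.0165 -0.0011  0.0146] top z -0.026
0.057 414 y [-0.0054 -0.0007  0.0036] top z -0.0149
t 7.20 pos [0.5674 0.1359 0.248 ] yaw -92.45 tilt 0.05 q [ 0.24  0.41  0.28  1.45 -0.   -1.29] F [ 0.6 -0.2 -3.6] w 0.336 g 60.6
shift now-axes [0.1008 0.0528 0.1541] shift after-turn axes [0.1004 0.0538 0.154 ] turn [ 0.0008 -0.0006 -0.0088]
```

Request:
drive_tool(
  motion=[
    {"rx": 0, "ry": 0, "rz": -0.0088, "dx": 0, "dy": 0, "dz": 0, "jaw": 0},
    {"rx": 0, "ry": 0, "rz": 0, "dx": 0.04, "dy": 0.02, "dz": 0, "jaw": 0},
    {"rx": 0, "ry": 0, "rz": 0, "dx": 0.04, "dy": 0.024, "dz": 0, "jaw": 0},
    {"rx": 0, "ry": 0, "rz": 0, "dx": 0.02, "dy": 0.01, "dz": 0.03, "jaw": 0},
    {"rx": 0, "ry": 0, "rz": 0, "dx": 0, "dy": 0, "dz": 0.04, "jaw": 0},
  ],
)

```text
time_s: 7.7
ee_pos: [0.5109, 0.0353, 0.1806]
tool_rot: [-2.176, 2.26, -0.008]
contact_force: [1.3, 0.2, -3.2]
grip_width: 0.335
gripper_force: 60.9
```

Request:
drive_tool(
  motion=[
    {"rx": 0, "ry": 0, "rz": 0, "dx": 0, "dy": 0, "dz": 0.04, "jaw": 0},
    {"rx": 0, "ry": 0, "rz": 0, "dx": 0, "dy": 0, "dz": 0.02, "jaw": 0},
    {"rx": 0, "ry": 0, "rz": 0, "dx": 0, "dy": 0, "dz": 0, "jaw": 0},
    {"rx": 0, "ry": 0, "rz": 0, "dx": 0, "dy": 0, "dz": 0, "jaw": 0},
  ],
)

```text
time_s: 8.1
ee_pos: [0.5107, 0.0382, 0.1189]
tool_rot: [-2.184, 2.258, -0.0]
contact_force: [0.2, -0.3, -2.7]
grip_width: 0.339
gripper_force: 60.5
```

Run:
```python
from h import *
go(.5100,.0381,.079,-91.94)
a=snap('scene','s1');snap('top','t1'); W=cloud('t1')
print(pix('s1',[.513,.128,.095]),pix('t1',[.513,.128,.095]))
b=snap('wrist','w4')
i=a['img'][150:250,220:350]; cv2.imwrite('pics/s1c.png',cv2.resize(i,None,fx=6,fy=6,interpolation=cv2.INTER_CUBIC)[:,:,::-1])
# pin in the top view: pixels around y .09-.13
H=W[...,2]
m=(abs(W[...,0]-.513)<.02)&(W[...,1]>.097)&(W[...,1]<.114)&(H>.1)
P=W[m]; print('pin?',len(P),P.mean(0) if len(P) else '')
c=np.load('pics/w4.npz');W=cloud('w4');H=W[...,2]
m=(H>.063)&(H<.069)&(W[...,1]<.0)&(abs(W[...,0]-.51)<.04);P=W[m];print('cup',len(P),[np.round(x,1) for x in cv2.minAreaRect((P[:,:2]*1000).astype(np.float32))])
m=(H>.1)&(H<.14)&(abs(W[...,0]-.51)<.04)&(W[...,1]<.0)&(W[...,1]>-.02);P=W[m];print('barrel',len(P),np.percentile(P[:,0],[.5,50,99.5]),P[:,2].max())
```

```text
t 8.10 pos [0.5107 0.0382 0.1189] yaw -91.92 tilt 0.02 q [ 0.07  0.34 -0.16  1.07  0.   -1.46] F [ 0.2 -0.3 -2.7] w 0.339 g 60.5
shift now-axes [0.0001 0.0007 0.0399] shift after-turn axes [0.0001 0.0007 0.0399] turn [-0.0004  0.      0.0003]
[[231.39995288 168.9898703 ]] [[206.17323725 224.90754982]]
pin? 0 
cup 1749 [array([508.3, -22.9]), array([17.9, 36.3]), np.float64(87.9)]
barrel 1290 [0.4953708  0.51120443 0.52744753] 0.13999990860976325
```

View pics/s1c.png

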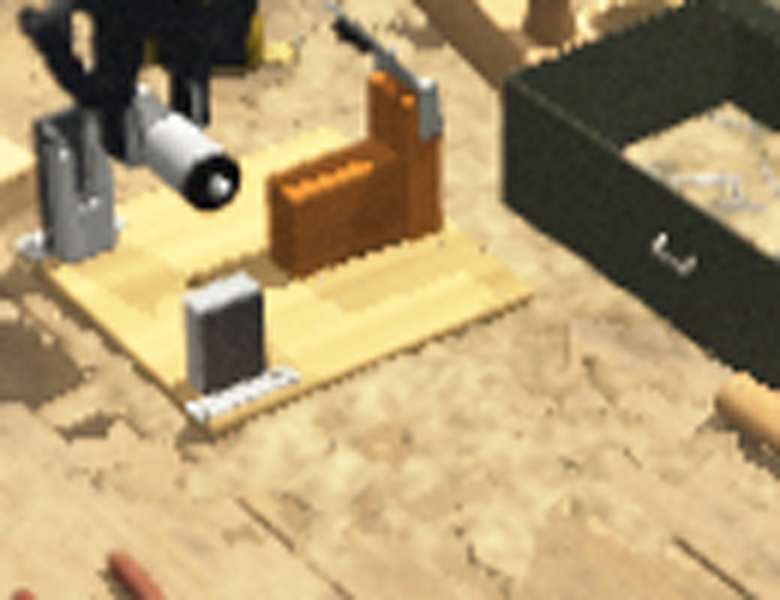

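The scene crop shows the roller above the support: slot bracket at (75,185), stub at (225,180), cup block at (230,330). I'll lower into the flare and then press.

Request:
drive_tool(
  motion=[
    {"rx": 0, "ry": 0, "rz": 0, "dx": 0, "dy": 0.0012, "dz": 0.02, "jaw": 0},
    {"rx": 0, "ry": 0, "rz": 0, "dx": 0, "dy": 0, "dz": 0.012, "jaw": 0},
    {"rx": 0, "ry": 0, "rz": 0, "dx": 0, "dy": 0, "dz": 0.008, "jaw": 0},
    {"rx": 0, "ry": 0, "rz": 0, "dx": 0, "dy": 0, "dz": 0, "jaw": 0},
    {"rx": 0, "ry": 0, "rz": 0, "dx": 0, "dy": 0, "dz": 0, "jaw": 0},
  ],
)

```text
time_s: 8.75
ee_pos: [0.5094, 0.039, 0.0786]
tool_rot: [-2.185, 2.257, -0.0]
contact_force: [-0.4, 0.7, -3.5]
grip_width: 0.333
gripper_force: 60.8
```

Request:
drive_tool(
  motion=[
    {"rx": 0, "ry": 0, "rz": 0, "dx": -0.006, "dy": 0, "dz": 0, "jaw": 0},
    {"rx": 0, "ry": 0, "rz": 0, "dx": -0.0, "dy": 0, "dz": 0, "jaw": 0},
    {"rx": 0, "ry": 0, "rz": 0, "dx": 0, "dy": 0, "dz": 0, "jaw": 0},
  ],
)

```text
time_s: 9.05
ee_pos: [0.5098, 0.0445, 0.0788]
tool_rot: [2.185, -2.257, 0.003]
contact_force: [0.1, -3.0, -3.4]
grip_width: 0.34
gripper_force: 60.8
```

Request:
drive_tool(
  motion=[
    {"rx": 0, "ry": 0, "rz": 0, "dx": -0.004, "dy": 0, "dz": 0, "jaw": 0},
    {"rx": 0, "ry": 0, "rz": 0, "dx": -0.0, "dy": 0, "dz": 0, "jaw": 0},
    {"rx": 0, "ry": 0, "rz": 0, "dx": 0, "dy": 0, "dz": 0, "jaw": 0},
  ],
)

```text
time_s: 9.35
ee_pos: [0.5099, 0.0483, 0.0786]
tool_rot: [2.184, -2.257, 0.003]
contact_force: [0.2, -4.8, -2.9]
grip_width: 0.34
gripper_force: 60.8
```

Request:
drive_tool(
  motion=[
    {"rx": 0, "ry": 0, "rz": 0, "dx": -0.005, "dy": 0, "dz": 0, "jaw": 0},
    {"rx": 0, "ry": 0, "rz": 0, "dx": -0.005, "dy": 0, "dz": 0, "jaw": 0},
    {"rx": 0, "ry": 0, "rz": 0, "dx": 0, "dy": 0, "dz": 0, "jaw": 0},
    {"rx": 0, "ry": 0, "rz": 0, "dx": 0, "dy": 0, "dz": 0, "jaw": 0},
  ],
)

```text
time_s: 9.75
ee_pos: [0.5101, 0.0574, 0.0785]
tool_rot: [2.183, -2.257, 0.005]
contact_force: [0.1, -9.4, -2.5]
grip_width: 0.341
gripper_force: 60.7
```

Run:
```python
from h import *
go(.5098,.0583,.0400,-91.94)
snap('wrist','w5')
c=np.load('pics/w5.npz'); W=cloud('w5'); M=c['world_from_camera']@np.linalg.inv(c['hand_eye'])
T=(W-M[:3,3])@M[:3,:3]; H=W[...,2]
P=T[(T[...,2]<.0)&(T[...,0]>.03)&(T[...,0]<.08)&(abs(T[...,1])<.025)]
print('stub tip x_t',np.percentile(P[:,0],[99,99.8]),'y',[np.percentile(P[(P[:,0]>.02)&(P[:,0]<.052)][:,1],[1,99]).mean(),np.percentile(P[P[:,0]>.057][:,1],[1,99]).mean()])
m=(H>.063)&(H<.069)&(W[...,1]<.01)&(abs(W[...,0]-.51)<.04);Q=T[m];print('cup block top in tool',len(Q),[np.round(x,1) for x in cv2.minAreaRect((Q[:,:2]*1000).astype(np.float32))],np.percentile(Q[:,0],[1,5]),np.median(H[m]))
```

```text
t 9.75 pos [0.5101 0.0574 0.0785] yaw -91.91 tilt 0.20 q [ 0.11  0.39 -0.21  0.97 -0.   -1.42] F [ 0.1 -9.4 -2.5] w 0.341 g 60.7
shift now-axes [-0.001   0.0004  0.0385] shift after-turn axes [-0.0009  0.0004  0.0385] turn [-0.0009 -0.0034  0.0005]
stub tip x_t [0.06372877 0.06509544] y [np.float64(-0.0009176346605381273), np.float64(-0.0006896125270562034)]
cup block top in tool 4325 [array([79.4, -0.9]), array([19.9, 36.4]), np.float64(0.0)] [0.06952701 0.07034949] 0.0657226469961642
```

View pics/w5.png

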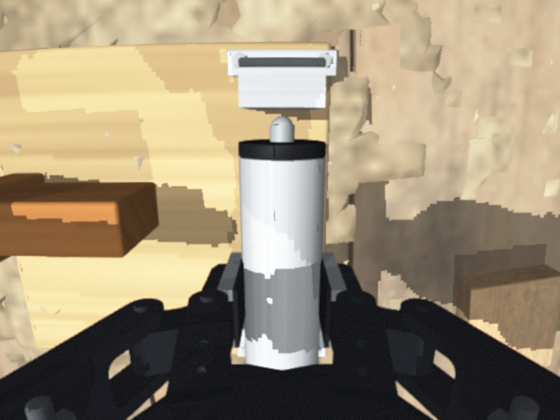

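The wrist view shows the stub at (282,128) directly in line with the cup block, whose face is at about (282,107), with about 5 mm of clearance. I'll lower it.

Request:
drive_tool(
  motion=[
    {"rx": 0, "ry": 0, "rz": 0, "dx": 0, "dy": 0, "dz": 0.009, "jaw": 0},
    {"rx": 0, "ry": 0, "rz": 0, "dx": 0, "dy": 0, "dz": 0.009, "jaw": 0},
    {"rx": 0, "ry": 0, "rz": 0, "dx": 0, "dy": 0, "dz": 0.009, "jaw": 0},
    {"rx": 0, "ry": 0, "rz": 0, "dx": 0, "dy": 0, "dz": 0.007, "jaw": 0},
    {"rx": 0, "ry": 0, "rz": 0, "dx": 0, "dy": 0, "dz": 0, "jaw": 0},
  ],
)

```text
time_s: 10.3
ee_pos: [0.511, 0.0574, 0.0448]
tool_rot: [2.183, -2.259, 0.006]
contact_force: [1.2, -7.7, -0.4]
grip_width: 0.342
gripper_force: 61.0
```

Request:
drive_tool(
  motion=[
    {"rx": 0, "ry": 0, "rz": 0, "dx": 0, "dy": 0, "dz": 0.003, "jaw": 0},
    {"rx": 0, "ry": 0, "rz": 0, "dx": 0, "dy": 0, "dz": 0, "jaw": 0},
    {"rx": 0, "ry": 0, "rz": 0, "dx": 0, "dy": 0, "dz": 0, "jaw": 0},
  ],
)

```text
time_s: 10.6
ee_pos: [0.5111, 0.0575, 0.0423]
tool_rot: [-2.183, 2.259, -0.006]
contact_force: [0.4, -7.7, 1.4]
grip_width: 0.337
gripper_force: 61.2
```

Request:
drive_tool(
  motion=[
    {"rx": 0, "ry": 0, "rz": 0, "dx": 0.004, "dy": 0, "dz": 0, "jaw": 0},
    {"rx": 0, "ry": 0, "rz": 0, "dx": 0.004, "dy": 0, "dz": 0, "jaw": 0},
    {"rx": 0, "ry": 0, "rz": 0, "dx": 0.003, "dy": 0, "dz": 0, "jaw": 0},
    {"rx": 0, "ry": 0, "rz": 0, "dx": 0, "dy": 0, "dz": 0, "jaw": 0},
    {"rx": 0, "ry": 0, "rz": 0, "dx": 0, "dy": 0, "dz": 0, "jaw": 0},
  ],
)

```text
time_s: 11.1
ee_pos: [0.5107, 0.0474, 0.0423]
tool_rot: [-2.183, 2.257, -0.003]
contact_force: [1.7, -5.8, 0.0]
grip_width: 0.337
gripper_force: 61.1
```

Run:
```python
from h import *
st()
snap('wrist','w6')
c=np.load('pics/w6.npz'); W=cloud('w6'); M=c['world_from_camera']@np.linalg.inv(c['hand_eye'])
T=(W-M[:3,3])@M[:3,:3]; H=W[...,2]
m=(H>.063)&(H<.069)&(W[...,1]<.01)&(abs(W[...,0]-.51)<.04);Q=T[m];print('cup block top in tool',len(Q),[np.round(x,1) for x in cv2.minAreaRect((Q[:,:2]*1000).astype(np.float32))],np.percentile(Q[:,0],[1,5]),np.median(H[m]))
```

```text
t 11.10 pos [0.5107 0.0474 0.0423] yaw -91.91 tilt 0.16 q [ 0.09  0.43 -0.26  0.88 -0.   -1.44] F [ 1.7 -5.8  0. ] w 0.337 g 61.1
cup block top in tool 10707 [array([58.5,  0.1]), array([36.4, 42.4]), np.float64(89.1)] [0.03804755 0.04047563] 0.06572469944712019
```

Request:
drive_tool(
  motion=[
    {"rx": 0, "ry": 0, "rz": 0, "dx": 0.003, "dy": 0, "dz": 0.001, "jaw": 0},
    {"rx": 0, "ry": 0, "rz": 0, "dx": 0, "dy": 0, "dz": 0, "jaw": 0},
    {"rx": 0, "ry": 0, "rz": 0, "dx": 0, "dy": 0, "dz": 0, "jaw": 0.55},
    {"rx": 0, "ry": 0, "rz": 0, "dx": 0, "dy": 0, "dz": 0, "jaw": 0.7},
    {"rx": 0, "ry": 0, "rz": 0, "dx": 0, "dy": 0, "dz": 0, "jaw": 0.7},
  ],
)

```text
time_s: 11.65
ee_pos: [0.5093, 0.0457, 0.0404]
tool_rot: [-2.186, 2.256, 0.001]
contact_force: [0.3, -0.9, -0.5]
grip_width: 0.7
gripper_force: 0.0
```

Request:
drive_tool(
  motion=[
    {"rx": 0, "ry": 0, "rz": 0, "dx": 0, "dy": 0, "dz": 0, "jaw": 0.7},
    {"rx": 0, "ry": 0, "rz": 0, "dx": 0, "dy": 0, "dz": 0, "jaw": 0.7},
    {"rx": 0, "ry": 0, "rz": 0, "dx": 0, "dy": 0, "dz": -0.02, "jaw": 0.7},
    {"rx": 0, "ry": 0, "rz": 0, "dx": 0, "dy": 0, "dz": -0.04, "jaw": 0.7},
    {"rx": 0, "ry": 0, "rz": 0, "dx": 0, "dy": 0, "dz": -0.05, "jaw": 0.7},
  ],
)

```text
time_s: 12.15
ee_pos: [0.5074, 0.045, 0.1495]
tool_rot: [2.183, -2.254, -0.006]
contact_force: [1.9, -0.4, -0.3]
grip_width: 0.704
gripper_force: 0.0
```

Request:
drive_tool(
  motion=[
    {"rx": 0, "ry": 0, "rz": 0, "dx": -0.04, "dy": 0, "dz": -0.05, "jaw": 0.7},
    {"rx": 0, "ry": 0, "rz": 0, "dx": -0.04, "dy": 0, "dz": -0.04, "jaw": 0.7},
    {"rx": 0, "ry": 0, "rz": 0, "dx": 0, "dy": 0, "dz": 0, "jaw": 0.7},
    {"rx": 0, "ry": 0, "rz": 0, "dx": 0, "dy": 0, "dz": 0, "jaw": 0.7},
  ],
)

```text
time_s: 12.55
ee_pos: [0.5118, 0.1124, 0.2254]
tool_rot: [-2.186, 2.254, -0.002]
contact_force: [-0.3, -1.1, -0.8]
grip_width: 0.698
gripper_force: 0.0
```

Run:
```python
from h import *
st();a=snap('wrist','w7');W=cloud('w7');H=W[...,2]
m=(H>.054)&(H<.075)&(abs(W[...,0]-.51)<.017)&(W[...,1]>-.03)&(W[...,1]<.12);P=W[m]
B=P[P[:,2]<.2]; print(len(B),[np.round(x,1) for x in cv2.minAreaRect((B[:,:2]*1000).astype(np.float32))])
for y in (0,.02,.04,.06,.08): 
    q=P[abs(P[:,1]-y)<.004]; print(y,len(q),np.percentile(q,98,axis=0).round(4) if len(q) else '')
m=(H>.04)&(H<.07)&(abs(W[...,0]-.512)<.008)&(W[...,1]>.096)&(W[...,1]<.115);print('pin',np.nanpercentile(W[m],95,axis=0) if m.sum() else 0)
```

```text
t 12.55 pos [0.5118 0.1124 0.2254] yaw -91.74 tilt 0.11 q [ 0.22  0.29  0.05  1.33 -0.   -1.32] F [-0.3 -1.1 -0.8] w 0.698 g 0.0
6234 [array([510. ,  44.8]), array([149.6,  33.8]), np.float64(89.9)]
0 390 [0.5238 0.0038 0.067 ]
0.02 373 [0.5246 0.0236 0.0669]
0.04 358 [0.5247 0.0438 0.0669]
0.06 340 [0.5256 0.0639 0.0668]
0.08 332 [0.5262 0.0839 0.067 ]
pin [0.51806421 0.11469964 0.06616607]
```

View pics/w7.png

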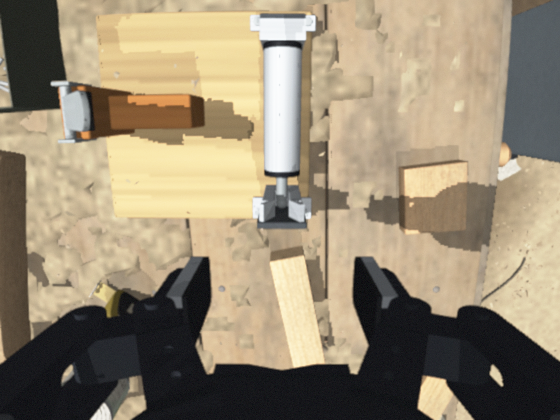

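The roller is home: its barrel is against the cup block at (282,42), the pin is in the slot at (282,190), and the top is at 67 mm. Now the batten.

Run:
```python
from h import *
go(.5053,.2257,.05,-80.14)
W=cloud('w7');H=W[...,2]
m=(H>.025)&(H<.036)&(W[...,1]>.15)&(W[...,1]<.3)&(abs(W[...,0]-.5)<.05);P=W[m]
print(len(P),[np.round(x,1) for x in cv2.minAreaRect((P[:,:2]*1000).astype(np.float32))],P[:,1].min())
```

```text
t 12.60 pos [0.511  0.1115 0.224 ] yaw -91.81 tilt 0.06 q [ 0.22  0.29  0.05  1.33 -0.   -1.32] F [-0.1 -0.7  0.3] w 0.699 g 0.0
shift now-axes [-0.114   0.0091  0.174 ] shift after-turn axes [-0.1134 -0.014   0.174 ] turn [ 0.0011 -0.0004 -0.2036]
3279 [array([501.1, 244.9]), array([ 36.6, 117.5]), np.float64(9.7)] 0.18399417324243889
```

Request:
drive_tool(
  motion=[
    {"rx": 0, "ry": 0, "rz": -0.1018, "dx": 0, "dy": 0, "dz": 0, "jaw": 1},
    {"rx": 0, "ry": 0, "rz": -0.1018, "dx": 0, "dy": 0, "dz": 0, "jaw": 1},
    {"rx": 0, "ry": 0, "rz": 0, "dx": -0.04, "dy": -0.005, "dz": 0.03, "jaw": 1},
    {"rx": 0, "ry": 0, "rz": 0, "dx": -0.04, "dy": -0.005, "dz": 0.03, "jaw": 1},
    {"rx": 0, "ry": 0, "rz": 0, "dx": -0.0335, "dy": -0.004, "dz": 0.035, "jaw": 1},
  ],
)

```text
time_s: 13.1
ee_pos: [0.5055, 0.2252, 0.1278]
tool_rot: [2.4, -2.025, -0.001]
contact_force: [0.8, 0.7, -0.3]
grip_width: 0.996
gripper_force: 0.0
```

Request:
drive_tool(
  motion=[
    {"rx": 0, "ry": 0, "rz": 0, "dx": 0, "dy": 0, "dz": 0.04, "jaw": 1},
    {"rx": 0, "ry": 0, "rz": 0, "dx": 0, "dy": 0, "dz": 0.038, "jaw": 1},
    {"rx": 0, "ry": 0, "rz": 0, "dx": 0, "dy": 0, "dz": 0, "jaw": 1},
    {"rx": 0, "ry": 0, "rz": 0, "dx": 0, "dy": 0, "dz": 0, "jaw": 1},
  ],
)

```text
time_s: 13.5
ee_pos: [0.5047, 0.2239, 0.0507]
tool_rot: [2.399, -2.022, -0.003]
contact_force: [0.7, -0.8, 0.9]
grip_width: 1.005
gripper_force: 0.0
```

Run:
```python
from h import *
go(.5053,.2257,.006,-80.14)
```

```text
t 13.50 pos [0.5047 0.2239 0.0507] yaw -80.26 tilt 0.27 q [ 0.42  0.49 -0.13  0.95 -0.   -1.32] F [ 0.7 -0.8  0.9] w 1.005 g 0.0
shift now-axes [-0.0017 -0.0011  0.0447] shift after-turn axes [-0.0017 -0.0009  0.0447] turn [ 0.0045 -0.0012 -0.0021]
```

Request:
drive_tool(
  motion=[
    {"rx": 0, "ry": 0, "rz": -0.002, "dx": -0.0015, "dy": -0.001, "dz": 0.025, "jaw": 1},
    {"rx": 0, "ry": 0, "rz": 0, "dx": 0, "dy": 0, "dz": 0.0195, "jaw": 1},
    {"rx": 0, "ry": 0, "rz": 0, "dx": 0, "dy": 0, "dz": 0, "jaw": 1},
    {"rx": 0, "ry": 0, "rz": 0, "dx": 0, "dy": 0, "dz": 0, "jaw": 0},
    {"rx": 0, "ry": 0, "rz": 0, "dx": 0, "dy": 0, "dz": 0, "jaw": 0},
  ],
)

```text
time_s: 14.0
ee_pos: [0.5085, 0.2274, 0.0098]
tool_rot: [-2.402, 2.019, -0.003]
contact_force: [-0.0, 0.4, -0.2]
grip_width: 0.693
gripper_force: 0.0
```

Request:
drive_tool(
  motion=[
    {"rx": 0, "ry": 0, "rz": 0, "dx": 0, "dy": 0, "dz": 0, "jaw": 0},
    {"rx": 0, "ry": 0, "rz": 0, "dx": 0, "dy": 0, "dz": 0, "jaw": 0},
    {"rx": 0, "ry": 0, "rz": 0, "dx": 0, "dy": 0, "dz": 0, "jaw": 0},
    {"rx": 0, "ry": 0, "rz": 0, "dx": 0, "dy": 0, "dz": 0, "jaw": 0},
    {"rx": 0, "ry": 0, "rz": 0, "dx": 0, "dy": 0, "dz": 0, "jaw": 0},
  ],
)

```text
time_s: 14.5
ee_pos: [0.5081, 0.2276, 0.0093]
tool_rot: [-2.403, 2.019, -0.003]
contact_force: [-0.4, -0.3, 6.9]
grip_width: 0.407
gripper_force: 62.4
```

Run:
```python
from h import *
go(.47,.14,.15,178.06)
```

```text
t 14.50 pos [0.5081 0.2276 0.0093] yaw -80.07 tilt 0.19 q [ 0.42  0.54 -0.17  0.86 -0.   -1.32] F [-0.4 -0.3  6.9] w 0.407 g 62.4
shift now-axes [ 0.0796  0.0521 -0.1409] shift after-turn axes [ 0.0351 -0.0888 -0.1407] turn [-0.0018  0.0034  1.778 ]
```

Request:
drive_tool(
  motion=[
    {"rx": 0, "ry": 0, "rz": 0, "dx": 0, "dy": 0, "dz": -0.04, "jaw": 0},
    {"rx": 0, "ry": 0, "rz": 0, "dx": 0, "dy": 0, "dz": -0.045, "jaw": 0},
    {"rx": 0, "ry": 0, "rz": 0.137, "dx": 0, "dy": 0, "dz": -0.045, "jaw": 0},
    {"rx": 0, "ry": 0, "rz": 0.137, "dx": 0, "dy": 0, "dz": -0.04, "jaw": 0},
    {"rx": 0, "ry": 0, "rz": 0.137, "dx": 0, "dy": 0, "dz": 0, "jaw": 0},
  ],
)

```text
time_s: 15.0
ee_pos: [0.5104, 0.2287, 0.185]
tool_rot: [-1.928, 2.464, -0.005]
contact_force: [1.2, 0.4, -1.1]
grip_width: 0.407
gripper_force: 61.6
```

Request:
drive_tool(
  motion=[
    {"rx": 0, "ry": 0, "rz": 0.137, "dx": 0, "dy": 0, "dz": 0, "jaw": 0},
    {"rx": 0, "ry": 0, "rz": 0.137, "dx": 0, "dy": 0, "dz": 0, "jaw": 0},
    {"rx": 0, "ry": 0, "rz": 0.137, "dx": 0, "dy": 0, "dz": 0, "jaw": 0},
    {"rx": 0, "ry": 0, "rz": 0.137, "dx": 0, "dy": 0, "dz": 0, "jaw": 0},
    {"rx": 0, "ry": 0, "rz": 0.137, "dx": 0, "dy": 0, "dz": 0, "jaw": 0},
  ],
)

```text
time_s: 15.5
ee_pos: [0.5065, 0.227, 0.1776]
tool_rot: [0.992, -2.981, 0.0]
contact_force: [-0.6, -0.1, -0.8]
grip_width: 0.407
gripper_force: 61.6
```

Request:
drive_tool(
  motion=[
    {"rx": 0, "ry": 0, "rz": 0.137, "dx": 0, "dy": 0, "dz": 0, "jaw": 0},
    {"rx": 0, "ry": 0, "rz": 0.137, "dx": 0, "dy": 0, "dz": 0, "jaw": 0},
    {"rx": 0, "ry": 0, "rz": 0.137, "dx": 0, "dy": 0, "dz": 0, "jaw": 0},
    {"rx": 0, "ry": 0, "rz": 0.137, "dx": 0, "dy": 0, "dz": 0, "jaw": 0},
    {"rx": 0, "ry": 0, "rz": 0.134, "dx": 0, "dy": 0, "dz": 0, "jaw": 0},
  ],
)

```text
time_s: 16.0
ee_pos: [0.5065, 0.227, 0.1776]
tool_rot: [-0.062, -3.141, 0.0]
contact_force: [0.0, 0.3, -0.3]
grip_width: 0.405
gripper_force: 61.6
```

Run:
```python
from h import *
go(.4847,.0442,.18,178.06)
```

```text
t 16.00 pos [0.5065 0.227  0.1776] yaw 177.74 tilt 0.02 q [0.42 0.38 0.05 1.25 0.   0.46] F [ 0.   0.3 -0.3] w 0.405 g 61.6
shift now-axes [ 0.0145 -0.1835 -0.0024] shift after-turn axes [ 0.0156 -0.1835 -0.0024] turn [-0.0001 -0.0003 -0.0055]
```

Request:
drive_tool(
  motion=[
    {"rx": 0, "ry": 0, "rz": -0.0055, "dx": 0.0155, "dy": 0, "dz": 0, "jaw": 0},
    {"rx": 0, "ry": 0, "rz": 0, "dx": 0, "dy": -0.046, "dz": 0, "jaw": 0},
    {"rx": 0, "ry": 0, "rz": 0, "dx": 0, "dy": -0.046, "dz": 0, "jaw": 0},
    {"rx": 0, "ry": 0, "rz": 0, "dx": 0, "dy": -0.046, "dz": 0, "jaw": 0},
    {"rx": 0, "ry": 0, "rz": 0, "dx": 0, "dy": -0.0455, "dz": 0, "jaw": 0},
  ],
)

```text
time_s: 16.5
ee_pos: [0.4855, 0.0428, 0.1778]
tool_rot: [0.043, 3.141, -0.0]
contact_force: [-0.0, -0.5, -1.4]
grip_width: 0.409
gripper_force: 61.5
```

Request:
drive_tool(
  motion=[
    {"rx": 0, "ry": 0, "rz": 0, "dx": 0, "dy": 0, "dz": 0.03, "jaw": 0},
    {"rx": 0, "ry": 0, "rz": 0, "dx": 0, "dy": 0, "dz": 0, "jaw": 0},
    {"rx": 0, "ry": 0, "rz": 0, "dx": 0, "dy": 0, "dz": 0, "jaw": 0},
  ],
)

```text
time_s: 16.8
ee_pos: [0.4853, 0.0443, 0.1474]
tool_rot: [-0.044, -3.139, -0.0]
contact_force: [0.2, 0.1, -0.3]
grip_width: 0.403
gripper_force: 61.4
```

Run:
```python
from h import *
s,_=st(); z=s['ee_pos'][2]; snap('top','t2');W=cloud('t2');H=W[...,2];top=z-.0093+.03
m=(abs(H-top)<.006)&(W[...,0]>.45)&(W[...,0]<.65)&(abs(W[...,1]-.042)<.04);P=W[m]
print(top,len(P),[np.round(x,1) for x in cv2.minAreaRect((P[:,:2]*1000).astype(np.float32))],np.median(P[:,2]),P[:,0].max())
for a,b in((.55,.57),(.58,.6)):
    Q=P[(P[:,0]>a)&(P[:,0]<b)]; print(a,len(Q),Q[:,1].min(),Q[:,1].max(),np.median(Q[:,2]))
go(.4847,.0442,.0795,178.06)
# rest top in same image
m=(abs(H-.066)<.004)&(W[...,0]>.575)&(W[...,0]<.66)&(abs(W[...,1]-.042)<.04);P=W[m]
if len(P): print('rest',[np.round(x,1) for x in cv2.minAreaRect((P[:,:2]*1000).astype(np.float32))])
```

```text
t 16.80 pos [0.4853 0.0443 0.1474] yaw 178.38 tilt 0.11 q [ 0.09  0.27 -0.18  1.12  0.    0.12] F [ 0.2  0.1 -0.3] w 0.403 g 61.4
0.16814641353565174 338 [array([536.5,  43.7]), array([172.6,  36.3]), np.float64(0.7)] 0.16809728016118863 0.622810107203246
0.55 91 0.026017003292542903 0.061834326699758066 0.168021066764662
0.58 83 0.026127610354054323 0.060356168739203755 0.16840305683718348
t 16.85 pos [0.4862 0.0448 0.1482] yaw 178.43 tilt 0.01 q [ 0.09  0.27 -0.18  1.12  0.    0.12] F [ 0.5  0.8 -0.8] w 0.408 g 61.4
shift now-axes [ 0.0015 -0.0006  0.0687] shift after-turn axes [ 0.0014 -0.0006  0.0687] turn [0.0002 0.0001 0.0065]
rest [array([620. ,  39.9]), array([28.2, 64. ]), np.float64(88.7)]
```

Request:
drive_tool(
  motion=[
    {"rx": 0, "ry": 0, "rz": 0.0065, "dx": 0, "dy": -0.002, "dz": 0.03, "jaw": 0},
    {"rx": 0, "ry": 0, "rz": 0, "dx": 0, "dy": 0, "dz": 0.03, "jaw": 0},
    {"rx": 0, "ry": 0, "rz": 0, "dx": 0, "dy": 0, "dz": 0.0075, "jaw": 0},
    {"rx": 0, "ry": 0, "rz": 0, "dx": 0, "dy": 0, "dz": 0, "jaw": 0},
    {"rx": 0, "ry": 0, "rz": 0, "dx": 0, "dy": 0, "dz": 0, "jaw": 0},
  ],
)

```text
time_s: 17.35
ee_pos: [0.4872, 0.0428, 0.0815]
tool_rot: [0.053, 3.139, 0.0]
contact_force: [0.4, -1.2, -1.0]
grip_width: 0.41
gripper_force: 61.5
```

Run:
```python
from h import *
s,_=st(); z=s['ee_pos'][2]; snap('top','t3');W=cloud('t3');H=W[...,2];top=z-.0093+.03
m=(abs(H-top)<.008)&(W[...,0]>.45)&(W[...,0]<.62)&(abs(W[...,1]-.042)<.04);P=W[m]
print(top,len(P),np.median(P[:,2]),P[:,0].max())
for a,b in((.54,.56),(.56,.58),(.58,.59)):
    Q=P[(P[:,0]>a)&(P[:,0]<b)]; print(a,len(Q),Q[:,1].min(),Q[:,1].max(),np.median(Q[:,2])) if len(Q) else 0
```

```text
t 17.35 pos [0.4872 0.0428 0.0815] yaw 178.07 tilt 0.13 q [ 0.09  0.34 -0.28  0.95  0.    0.12] F [ 0.4 -1.2 -1. ] w 0.410 g 61.5
0.10216785294165998 272 0.10256571367564182 0.5972687589969081
0.54 50 0.02492652584944234 0.05001759888011546 0.10225648235265572
0.56 85 0.023842311621609116 0.05827759637908593 0.102791292517038
0.58 56 0.023921089518316382 0.05871814772846447 0.10240827135994701
```

Request:
drive_tool(
  motion=[
    {"rx": 0, "ry": 0, "rz": 0, "dx": 0, "dy": 0, "dz": 0.0025, "jaw": 0},
    {"rx": 0, "ry": 0, "rz": 0, "dx": -0.02, "dy": 0, "dz": 0, "jaw": 0},
    {"rx": 0, "ry": 0, "rz": 0, "dx": -0.02, "dy": 0, "dz": 0, "jaw": 0},
    {"rx": 0, "ry": 0, "rz": 0, "dx": -0.01, "dy": 0, "dz": 0, "jaw": 0},
    {"rx": 0, "ry": 0, "rz": 0, "dx": 0, "dy": 0, "dz": 0, "jaw": 0},
  ],
)

```text
time_s: 17.9
ee_pos: [0.5375, 0.0404, 0.0781]
tool_rot: [0.055, 3.139, 0.0]
contact_force: [0.5, -0.5, -1.3]
grip_width: 0.404
gripper_force: 61.5
```

Request:
drive_tool(
  motion=[
    {"rx": 0, "ry": 0, "rz": 0, "dx": -0.002, "dy": 0, "dz": 0, "jaw": 0},
    {"rx": 0, "ry": 0, "rz": 0, "dx": -0.002, "dy": 0, "dz": 0, "jaw": 0},
    {"rx": 0, "ry": 0, "rz": 0, "dx": 0, "dy": 0, "dz": 0, "jaw": 0},
    {"rx": 0, "ry": 0, "rz": 0, "dx": 0, "dy": 0, "dz": 0, "jaw": 0},
  ],
)

```text
time_s: 18.3
ee_pos: [0.5395, 0.0403, 0.0775]
tool_rot: [-0.055, -3.141, 0.0]
contact_force: [0.0, 0.4, -0.3]
grip_width: 0.408
gripper_force: 61.5
```

Run:
```python
from h import *
go(.5446,.0422,.0763,178.06)
```

```text
t 18.30 pos [0.5395 0.0403 0.0775] yaw 178.00 tilt 0.02 q [ 0.07  0.44 -0.14  1.    0.    0.11] F [ 0.   0.4 -0.3] w 0.408 g 61.5
shift now-axes [-0.005   0.0021  0.0012] shift after-turn axes [-0.005   0.0021  0.0012] turn [-0.     -0.0003 -0.001 ]
```

Request:
drive_tool(
  motion=[
    {"rx": 0, "ry": 0, "rz": 0, "dx": -0.002, "dy": 0.001, "dz": 0, "jaw": 0},
    {"rx": 0, "ry": 0, "rz": 0, "dx": -0.002, "dy": 0, "dz": 0, "jaw": 0},
    {"rx": 0, "ry": 0, "rz": 0, "dx": 0, "dy": 0, "dz": 0, "jaw": 0},
  ],
)

```text
time_s: 18.6
ee_pos: [0.5434, 0.0413, 0.0772]
tool_rot: [-0.054, -3.14, -0.0]
contact_force: [-1.6, 0.9, -0.8]
grip_width: 0.41
gripper_force: 61.5
```

Request:
drive_tool(
  motion=[
    {"rx": 0, "ry": 0, "rz": 0, "dx": -0.0015, "dy": 0, "dz": 0, "jaw": 0},
    {"rx": 0, "ry": 0, "rz": 0, "dx": 0, "dy": 0, "dz": 0, "jaw": 0},
    {"rx": 0, "ry": 0, "rz": 0, "dx": 0, "dy": 0, "dz": 0, "jaw": 0},
  ],
)

```text
time_s: 18.9
ee_pos: [0.5433, 0.0413, 0.0769]
tool_rot: [-0.054, -3.137, -0.0]
contact_force: [-5.7, 0.8, 1.5]
grip_width: 0.407
gripper_force: 61.7
```

Request:
drive_tool(
  motion=[
    {"rx": 0, "ry": 0, "rz": 0, "dx": -0.0015, "dy": 0, "dz": 0, "jaw": 0},
    {"rx": 0, "ry": 0, "rz": 0, "dx": 0, "dy": 0, "dz": 0, "jaw": 0},
    {"rx": 0, "ry": 0, "rz": 0, "dx": 0, "dy": 0, "dz": 0, "jaw": 0},
  ],
)

```text
time_s: 19.2
ee_pos: [0.5433, 0.0413, 0.0767]
tool_rot: [-0.054, -3.134, -0.001]
contact_force: [-8.2, 1.3, 2.8]
grip_width: 0.408
gripper_force: 61.9
```

Request:
drive_tool(
  motion=[
    {"rx": 0, "ry": 0, "rz": 0, "dx": 0.002, "dy": 0, "dz": 0, "jaw": 0},
    {"rx": 0, "ry": 0, "rz": 0, "dx": 0, "dy": 0, "dz": 0.0015, "jaw": 0},
    {"rx": 0, "ry": 0, "rz": 0, "dx": 0, "dy": 0, "dz": 0, "jaw": 0},
    {"rx": 0, "ry": 0, "rz": 0, "dx": 0, "dy": 0, "dz": 0, "jaw": 0},
  ],
)

```text
time_s: 19.6
ee_pos: [0.5433, 0.0412, 0.0756]
tool_rot: [-0.055, -3.138, -0.0]
contact_force: [-5.4, 1.3, 1.6]
grip_width: 0.403
gripper_force: 61.8
```

Request:
drive_tool(
  motion=[
    {"rx": 0, "ry": 0, "rz": 0, "dx": 0, "dy": 0, "dz": 0, "jaw": 0.55},
    {"rx": 0, "ry": 0, "rz": 0, "dx": 0, "dy": 0, "dz": 0, "jaw": 0.7},
    {"rx": 0, "ry": 0, "rz": 0, "dx": 0, "dy": 0, "dz": 0, "jaw": 0.7},
    {"rx": 0, "ry": 0, "rz": 0, "dx": 0, "dy": 0, "dz": -0.015, "jaw": 0.7},
    {"rx": 0, "ry": 0, "rz": 0, "dx": 0.01, "dy": 0, "dz": -0.03, "jaw": 0.7},
  ],
)

```text
time_s: 20.1
ee_pos: [0.5346, 0.0412, 0.1195]
tool_rot: [-0.055, -3.138, 0.001]
contact_force: [-0.2, -0.6, 1.0]
grip_width: 0.7
gripper_force: 0.0
```

Request:
drive_tool(
  motion=[
    {"rx": 0, "ry": 0, "rz": 0, "dx": 0.04, "dy": 0, "dz": -0.04, "jaw": 0.5},
    {"rx": 0, "ry": 0, "rz": 0, "dx": 0.04, "dy": 0, "dz": -0.045, "jaw": 0.2},
    {"rx": 0, "ry": 0, "rz": 0, "dx": 0, "dy": 0, "dz": -0.03, "jaw": 0},
    {"rx": 0, "ry": 0, "rz": 0, "dx": 0, "dy": 0, "dz": 0, "jaw": 0},
    {"rx": 0, "ry": 0, "rz": 0, "dx": 0, "dy": 0, "dz": 0, "jaw": 0},
  ],
)

```text
time_s: 20.6
ee_pos: [0.4675, 0.0438, 0.2248]
tool_rot: [0.055, 3.137, 0.0]
contact_force: [0.9, -0.1, 0.8]
grip_width: 0.004
gripper_force: 0.0
```

Run:
```python
from h import *
st(); snap('top','t4');W=cloud('t4');H=W[...,2]
m=(abs(H-.097)<.006)&(W[...,0]>.49)&(W[...,0]<.66)&(abs(W[...,1]-.042)<.03);P=W[m]
print('batten',len(P),np.median(P[:,2]),[np.round(x,1) for x in cv2.minAreaRect((P[:,:2]*1000).astype(np.float32))])
m=(H>.106)&(W[...,0]>.57)&(W[...,0]<.7)&(abs(W[...,1]-.04)<.03);P=W[m]
print('clip',len(P),P.min(0),P.max(0),P.mean(0)); A=np.c_[P[:,0],np.ones(len(P))];print(np.linalg.lstsq(A,P[:,2],rcond=None)[0])
a=snap('wrist','w8')
```

```text
t 20.60 pos [0.4675 0.0438 0.2248] yaw 178.00 tilt 0.22 q [ 0.09  0.18 -0.09  1.3  -0.    0.13] F [ 0.9 -0.1  0.8] w 0.004 g 0.0
batten 659 0.0965956398371508 [array([582.8,  40.5]), array([ 38. , 155.1]), np.float64(88.7)]
clip 169 [0.61991001 0.01637394 0.10626467] [0.67384115 0.05984124 0.16831419] [0.64721076 0.03860936 0.13328568]
[-1.18810554  0.90224037]
```

View pics/w8.png

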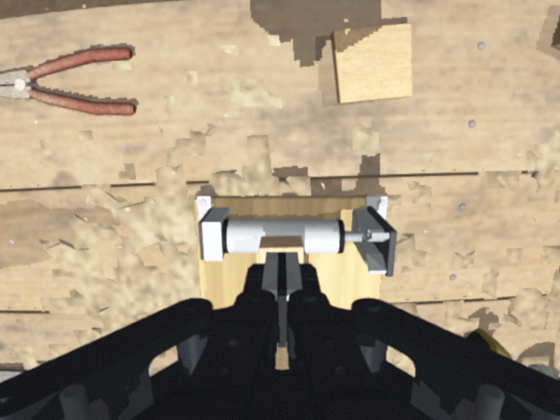

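The wrist view shows the batten's end lying over the fitted roller at about (282,240). The roller is still seated at (285,235), and the measured batten centre and top agree with home. Now the clip.

Request:
drive_tool(
  motion=[
    {"rx": 0, "ry": 0, "rz": 0, "dx": -0.0395, "dy": 0, "dz": 0, "jaw": 0},
    {"rx": 0, "ry": 0, "rz": 0, "dx": -0.0395, "dy": 0, "dz": 0, "jaw": 0},
    {"rx": 0, "ry": 0, "rz": 0, "dx": -0.0395, "dy": 0.001, "dz": 0, "jaw": 0},
    {"rx": 0, "ry": 0, "rz": 0, "dx": -0.0395, "dy": 0, "dz": 0.02, "jaw": 0},
    {"rx": 0, "ry": 0, "rz": 0, "dx": 0, "dy": 0, "dz": 0.02, "jaw": 0},
  ],
)

```text
time_s: 21.2
ee_pos: [0.6284, 0.0389, 0.1786]
tool_rot: [-0.056, -3.139, 0.001]
contact_force: [-0.9, -0.1, -0.4]
grip_width: -0.001
gripper_force: 0.0
```

Request:
drive_tool(
  motion=[
    {"rx": 0, "ry": 0, "rz": 0, "dx": 0, "dy": 0, "dz": 0.01, "jaw": 0},
    {"rx": 0, "ry": 0, "rz": 0, "dx": 0, "dy": 0, "dz": 0.01, "jaw": 0},
    {"rx": 0, "ry": 0, "rz": 0, "dx": 0.004, "dy": 0, "dz": 0.008, "jaw": 0},
    {"rx": 0, "ry": 0, "rz": 0, "dx": 0, "dy": 0, "dz": 0, "jaw": 0},
  ],
)

```text
time_s: 21.6
ee_pos: [0.6183, 0.0395, 0.1554]
tool_rot: [-0.054, -3.139, 0.0]
contact_force: [-0.4, 0.1, -0.5]
grip_width: 0.0
gripper_force: 0.0
```

Request:
drive_tool(
  motion=[
    {"rx": 0, "ry": 0, "rz": 0, "dx": 0.003, "dy": 0, "dz": 0.008, "jaw": 0},
    {"rx": 0, "ry": 0, "rz": 0, "dx": 0.004, "dy": 0, "dz": 0.007, "jaw": 0},
    {"rx": 0, "ry": 0, "rz": 0, "dx": 0.003, "dy": 0, "dz": 0.007, "jaw": 0},
    {"rx": 0, "ry": 0, "rz": 0, "dx": 0.002, "dy": 0, "dz": 0.007, "jaw": 0},
    {"rx": 0, "ry": 0, "rz": 0, "dx": 0, "dy": 0, "dz": 0, "jaw": 0},
  ],
)

```text
time_s: 22.1
ee_pos: [0.6072, 0.0398, 0.1252]
tool_rot: [-0.055, -3.138, 0.0]
contact_force: [-0.3, -1.2, 1.0]
grip_width: -0.0
gripper_force: 0.0
```

Run:
```python
from h import *
st(); snap('top','t5');snap('scene','s5');W=cloud('t5');H=W[...,2]
m=(H>.105)&(H<.15)&(W[...,0]>.57)&(W[...,0]<.7)&(abs(W[...,1]-.04)<.022);P=W[m]
print('clip',len(P),P.min(0),P.max(0))
im=cv2.imread('pics/s5.png')[140:240,220:350]; cv2.imwrite('pics/s5c.png',cv2.resize(im,None,fx=6,fy=6,interpolation=cv2.INTER_CUBIC))
```

```text
t 22.10 pos [0.6072 0.0398 0.1252] yaw 178.00 tilt 0.15 q [ 0.07  0.52  0.13  1.19 -0.    0.1 ] F [-0.3 -1.2  1. ] w -0.000 g 0.0
clip 26 [0.65528141 0.0185715  0.10522334] [0.67233503 0.03535675 0.11497968]
```

View pics/s5c.png

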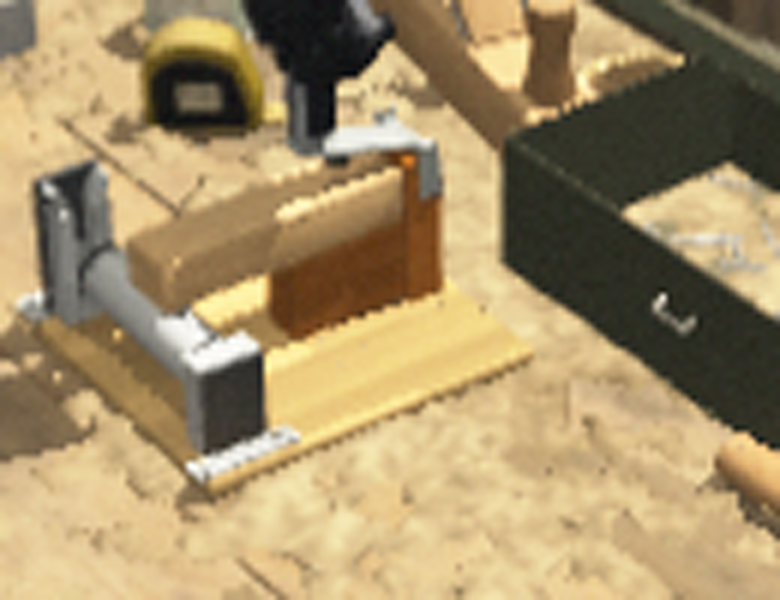

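The scene crop shows the clip nearly down at (370,140), with the fingertip at (310,140), and the batten on the roller and rest. I'll check how the finger lines up with the clip.

Run:
```python
from h import *
def S(x,y,z):
    a=np.radians(-1.94);return [.5802+(x*np.cos(a)-y*np.sin(a))/1e3,.041+(x*np.sin(a)+y*np.cos(a))/1e3,z/1e3]
hinge=np.array([88,104]); pts=[]
for th in(.0,.1,.2,.3,.4):
    pts.append(S(88-65*np.cos(th),0,104+65*np.sin(th)))
pts+= [S(88,0,104),[.6072,.0398,.1252],[.6072+.011,.0398,.1252],[.6072-.011,.0398,.1252]]
print(((pix('s5',pts)-[220,140])*6).round(0))
```

```text
[[303. 173.]
 [304. 162.]
 [305. 151.]
 [307. 140.]
 [310. 128.]
 [406. 134.]
 [309. 136.]
 [326. 129.]
 [292. 143.]]
```

Request:
drive_tool(
  motion=[
    {"rx": 0, "ry": 0, "rz": 0, "dx": 0.001, "dy": 0, "dz": 0.007, "jaw": 0},
    {"rx": 0, "ry": 0, "rz": 0, "dx": 0.001, "dy": 0, "dz": 0.006, "jaw": 0},
    {"rx": 0, "ry": 0, "rz": 0, "dx": 0, "dy": 0, "dz": 0.003, "jaw": 0},
    {"rx": 0, "ry": 0, "rz": 0, "dx": 0, "dy": 0, "dz": 0, "jaw": 0},
  ],
)

```text
time_s: 22.6
ee_pos: [0.6058, 0.0399, 0.1099]
tool_rot: [-0.055, -3.14, 0.0]
contact_force: [0.4, 1.2, 0.1]
grip_width: 0.001
gripper_force: 0.0
```

Request:
drive_tool(
  motion=[
    {"rx": 0, "ry": 0, "rz": 0, "dx": 0, "dy": 0, "dz": 0.002, "jaw": 0},
    {"rx": 0, "ry": 0, "rz": 0, "dx": 0, "dy": 0, "dz": 0, "jaw": 0},
    {"rx": 0, "ry": 0, "rz": 0, "dx": 0, "dy": 0, "dz": 0, "jaw": 0},
  ],
)

```text
time_s: 22.9
ee_pos: [0.6064, 0.0399, 0.1087]
tool_rot: [0.055, 3.141, 0.0]
contact_force: [-0.1, -0.8, -0.3]
grip_width: 0.003
gripper_force: 0.0
```

Request:
drive_tool(
  motion=[
    {"rx": 0, "ry": 0, "rz": 0, "dx": 0, "dy": 0, "dz": 0.002, "jaw": 0},
    {"rx": 0, "ry": 0, "rz": 0, "dx": 0, "dy": 0, "dz": 0, "jaw": 0},
    {"rx": 0, "ry": 0, "rz": 0, "dx": 0, "dy": 0, "dz": 0, "jaw": 0},
  ],
)

```text
time_s: 23.2
ee_pos: [0.6063, 0.0399, 0.1067]
tool_rot: [-0.055, -3.141, 0.0]
contact_force: [-0.5, 0.2, 0.0]
grip_width: -0.0
gripper_force: 0.0
```

Request:
drive_tool(
  motion=[
    {"rx": 0, "ry": 0, "rz": 0, "dx": 0, "dy": 0, "dz": 0.0015, "jaw": 0},
    {"rx": 0, "ry": 0, "rz": 0, "dx": 0, "dy": 0, "dz": 0, "jaw": 0},
    {"rx": 0, "ry": 0, "rz": 0, "dx": 0, "dy": 0, "dz": 0, "jaw": 0},
  ],
)

```text
time_s: 23.5
ee_pos: [0.6064, 0.04, 0.106]
tool_rot: [0.055, 3.14, 0.0]
contact_force: [-3.1, 0.1, 5.3]
grip_width: 0.001
gripper_force: 2.8
```

Request:
drive_tool(
  motion=[
    {"rx": 0, "ry": 0, "rz": 0, "dx": 0, "dy": 0, "dz": 0.0015, "jaw": 0},
    {"rx": 0, "ry": 0, "rz": 0, "dx": 0, "dy": 0, "dz": 0, "jaw": 0},
    {"rx": 0, "ry": 0, "rz": 0, "dx": 0, "dy": 0, "dz": 0, "jaw": 0},
  ],
)

```text
time_s: 23.8
ee_pos: [0.6065, 0.04, 0.1059]
tool_rot: [0.055, 3.14, 0.0]
contact_force: [-5.5, -0.4, 12.1]
grip_width: 0.004
gripper_force: 5.9
```

Request:
drive_tool(
  motion=[
    {"rx": 0, "ry": 0, "rz": 0, "dx": 0, "dy": 0, "dz": 0.0015, "jaw": 0},
    {"rx": 0, "ry": 0, "rz": 0, "dx": 0, "dy": 0, "dz": 0, "jaw": 0},
    {"rx": 0, "ry": 0, "rz": 0, "dx": 0, "dy": 0, "dz": 0, "jaw": 0},
  ],
)

```text
time_s: 24.1
ee_pos: [0.6065, 0.04, 0.1058]
tool_rot: [0.055, 3.139, 0.001]
contact_force: [-7.2, -0.2, 18.2]
grip_width: 0.001
gripper_force: 9.0
```

Request:
drive_tool(
  motion=[
    {"rx": 0, "ry": 0, "rz": 0, "dx": 0, "dy": 0, "dz": -0.005, "jaw": 0},
    {"rx": 0, "ry": 0, "rz": 0, "dx": 0, "dy": 0, "dz": -0.03, "jaw": 0},
    {"rx": 0, "ry": 0, "rz": 0, "dx": 0, "dy": 0, "dz": -0.045, "jaw": 0},
    {"rx": 0, "ry": 0, "rz": 0, "dx": 0.04, "dy": 0, "dz": -0.045, "jaw": 0},
    {"rx": 0, "ry": 0, "rz": 0, "dx": 0.045, "dy": 0, "dz": -0.02, "jaw": 0},
  ],
)

```text
time_s: 24.6
ee_pos: [0.5303, 0.0427, 0.2421]
tool_rot: [0.056, 3.135, 0.001]
contact_force: [-0.2, 0.1, 0.5]
grip_width: 0.001
gripper_force: 0.0
```

Request:
drive_tool(
  motion=[
    {"rx": 0, "ry": 0, "rz": 0, "dx": 0.045, "dy": 0, "dz": 0, "jaw": 0},
    {"rx": 0, "ry": 0, "rz": 0, "dx": 0.04, "dy": 0, "dz": 0, "jaw": 0},
    {"rx": 0, "ry": 0, "rz": 0, "dx": 0, "dy": 0, "dz": 0, "jaw": 0},
    {"rx": 0, "ry": 0, "rz": 0, "dx": 0, "dy": 0, "dz": 0, "jaw": 0},
  ],
)

```text
time_s: 25.0
ee_pos: [0.4431, 0.0457, 0.2399]
tool_rot: [0.054, 3.14, 0.0]
contact_force: [0.3, -0.2, -0.3]
grip_width: 0.001
gripper_force: 0.0
```

Run:
```python
from h import *
st(); snap('top','t6');W=cloud('t6');H=W[...,2]
m=(H>.1015)&(H<.15)&(W[...,0]>.57)&(W[...,0]<.7)&(abs(W[...,1]-.04)<.03);P=W[m]
print('clip',len(P),P.min(0),P.max(0));A=np.c_[P[:,0],np.ones(len(P))];print('slope',np.linalg.lstsq(A,P[:,2],rcond=None)[0])
m=(abs(H-.096)<.005)&(W[...,0]>.49)&(W[...,0]<.66)&(abs(W[...,1]-.042)<.03);P=W[m]
print('batten',len(P),np.median(P[:,2]),[np.round(x,1) for x in cv2.minAreaRect((P[:,:2]*1000).astype(np.float32))])
m=(H>.06)&(H<.069)&(abs(W[...,0]-.512)<.02)&(W[...,1]>-.01)&(W[...,1]<.11);P=W[m];print('roller',len(P),P.min(0).round(4),P.max(0).round(4))
b=snap('scene','s6')['img'];t=cv2.imread('pics/t6.png')[150:250,190:290]
s=cv2.cvtColor(b,cv2.COLOR_RGB2BGR)[140:240,220:350]
cv2.imwrite('pics/f.png',np.hstack([cv2.resize(s,(455,350),interpolation=cv2.INTER_CUBIC),cv2.resize(t,(345,350),interpolation=cv2.INTER_CUBIC)]))
```

```text
t 25.00 pos [0.4431 0.0457 0.2399] yaw 178.02 tilt 0.08 q [ 0.1   0.13 -0.11  1.33 -0.    0.14] F [ 0.3 -0.2 -0.3] w 0.001 g 0.0
clip 305 [0.58075807 0.0163298  0.10150001] [0.67435336 0.05986395 0.11574812]
slope [0.01662862 0.09599888]
batten 533 0.09649218812033933 [array([582.8,  41.2]), array([ 37. , 154.8]), np.float64(88.8)]
roller 234 [ 0.4963 -0.01    0.0601] [0.5261 0.0984 0.0689]
```

View pics/f.png

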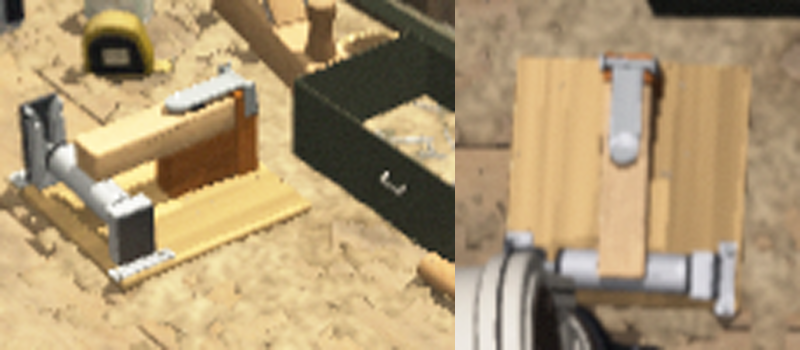

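The final picture shows the clip level on the batten (scene (210,95), top (625,110)), the batten over the roller and rest, and the roller seated between cup and slot. Handing in.

```bash
python3 -c "
from cell import *
print(sign_off())"
```

```text
the job is handed in; nothing more can be done
None
```

The job is done and handed in at about 25 s: the roller is seated, the batten lies on the roller and rest up to the stop post, the clip is pressed down onto it, and the arm is clear; the judge's result was not shown.

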